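# Load the cytocentrifuge and lock its rotor lid

### The arm

A 6-joint arm with a two-finger parallel gripper is mounted at the origin on the work surface. World frame = base frame: x ahead of the robot, y to its left, z up, the work surface at z = 0. Lengths are in m, angles in rad, forces in N, time in s.
With the tool pointing down it reaches from about 0.35 to 0.775 m from the base axis. Payload 7.3 kg.
Tool frame: the origin (TCP) lies on the centre line of the jaws, within the pads' length; the fingertips stand 14 mm ahead of it and the grasp point (between the pads) lies 5 mm behind it; z points along the fingers, y is the direction in which the jaws open and shut (so a half turn about z gives the same grasp; the last joint's range is limited). The gripper opens to 92 mm and grips with 3 to 60 N. Pads are 19 mm wide; open, the fingers measure 130 mm over their backs; the gripper's body (75 mm by 190 mm) begins 47 mm behind the grasp point.
Start: joints at [-1.475, 0.342, 1.524, -0, 1.275, -0.146], TCP at [0.126, -0.51, 0.206] pointing down, gripper open.
Joint ranges: [-2.53, 2.53], [-0.77, 2.02], [0.04, 2.7], [-1, 4.14], [0.28, 2.66], [-3.11, 3.11]. Speed limits (rad/s): [2.57, 2.57, 3.14, 3.14, 3.14, 3.14].

### API

Orientations are given as [roll, pitch, yaw] about the fixed x, y, z axes, in that order (R = Rz(yaw) Ry(pitch) Rx(roll)).
In Python, from cell import telemetry, cams, robot gives the robot as it stands.
- The arm moves only by the tool servo_tool, never from a script. Its argument "targets" is text: rows parted by semicolons, each of 4 numbers parted by spaces: the shift along the tool's x, y, z in mm, then the turn about the tool's z in rad. In form: x y z yaw; .... A call has 1 to 20 rows; each row shifts and turns the pose as measured when the row begins, along the tool's axes as they then stand; what a row does not reach is not made up. A row lasts 1/8 s, in which the tool goes at most 62.5 mm and 10.7 degrees, less where a joint would pass 70% of its speed; a pose out of reach is approached as far as the arm can. A call with a gripper value outside its range is refused whole. "hand" is the opening, from 0 (shut) to 1 (fully open), set as the call begins (left out, the last holds). The fingers move at their own pace and stop on an object; "squeeze" is the grip in N (left out, the last holds). Time passes only in rows, so rows that do not move let the fingers close. It gives the time, the measured TCP pose, the force and the opening at its end, in the units of the state.
- telemetry.observe(): the state, without advancing time (a new reading comes with each control period).
- cams.read_camera(name): name is "side" or "top" or "wrist"; returns a dict with "color" (420x560x3 uint8, red, green, blue), "K" (3x3 intrinsics, pixels), "R" (3x3) and "t" (3): a world point X has camera coordinates R X + t. Camera axes: x right, y down, z forward; pixel columns grow to the right and rows downward; lengths in m; the calibration is good to about 2 mm. The wrist camera is an equidistant fisheye: a pixel r from the principal point sees the ray r / f radians off the axis. A picture is of the moment at which its call begins. There is no depth.
- robot.hand_in(): hands the job in, once; it reports no verdict.
Trained networks look in a picture, given as the dict that the camera call returned (one of the last four; its "shot" number tells which), for a name from the list of things; names that differ only in an ending like _2 or _b are one class to them, and where a whole thing is asked for, a point or a joint stands for the part that bears it (a point fixed in the world has none). Each returns a list of dicts, best first, with "score" (0 to 1); they miss things now and then, are a little off and sometimes report something else, mostly with a low value. They report only what shows in the picture. A call takes as long as a camera call. They do not tell look-alikes from the thing itself.
- cams.cut_out(picture, query): "region" (420x560 bool, what is visible of it) and "extent" ([centre column, centre row, width, height] in pixels, round what is visible of it).
The state is a dict: "time": time; "qpos": joint angles; "qvel": joint speeds; "joint_efforts": joint torques, N m; "tool_pos": TCP position; "tool_rot": TCP orientation; "contact_force": force on the tool from outside, world axes, zero at the start; "torque": the same for the moment, N m; "opening": finger opening in m.
Only numpy, scipy, OpenCV 4.12 (cv2) and the standard library are available. Lean on these libraries where they do the work, as an engineer would, in place of code of your own. Each camera call takes 0.05 s, during which the arm holds its last target.

### The job

Get the slide spinner ready for a run: unscrew the rotor lid (the thread direction is not marked, so feel which way it gives), lay it on the paper pad, and seat every sample cassette flat in a rotor pocket, keeping the cassettes upright, so that each loaded pocket has a loaded pocket straight across from it - where a sample would have no partner, seat the blank cassette opposite it. Then put the lid back and screw it home, and last of all turn the selector to the two-dot mark; leave the hood up and the other things on the bench where they are.

Things in the scene. Friction and masses are not known exactly. Their poses are not given: they have to be found in the camera images.
- spinner: White bench centrifuge for slides, fixed, 270 x 380 mm (x, y), deck 150 mm high. Origin on the bench under the rotor axis, round which a bowl of radius 116 mm is open in the deck. Control deck with the selector at its -y side. A clear hood stands propped open along its +y edge (150 mm from the axis, leaning away), up to 0.40 m high: keep clear of it.
- rotor: Aluminium rotor pan in the bowl, radius 102 mm, braked (cannot turn); yaw varies. Origin on its axis at its underside, 78 mm above the bench. Above the origin: pocket floors 8 mm, rim 34 mm, flat hub top 54 mm. Hub radius 20 mm, with three thread lugs round its top (45 degrees long, 120 degrees apart, the first at the x axis), each with a stop at one end.
- pocket0 (a point): Where a cassette's centre lies when seated in pocket 0 (20 mm above its floor). The four pockets lie 62 mm from the rotor axis at 0, 90, 180, 270 degrees from its x axis; 2 is straight across from 0, 3 from 1. Each is 86 mm long at right angles to the radius, 38 mm wide along it, with a lip 8 mm high round it.
- pocket1 (a point): The same for pocket 1.
- pocket2 (a point): The same for pocket 2.
- pocket3 (a point): The same for pocket 3.
- lid_grip (a point): Rotor lid, at the start screwed tight on the rotor: aluminium disc, radius 100 mm, about 240 g, with a black bar grip 64 x 16 mm across its middle, 30 mm tall. This point is on the lid's axis, inside the bar, 18 mm above the disc, 12 mm below the bar's top and 35.5 mm above the lid's lowest edge (it lies flat on that edge); x along the bar.
- lid_tab (a point): Lower edge of one of three tabs under the lid, 120 degrees apart (this one under the bar's x end, 27 mm from the axis, 35.5 mm below lid_grip). They pass down between the hub's lugs and turn under them: a coarse thread. Wrong way: a hard stop within 5 degrees. Loosening: free to lift from 48 to 73 degrees, where it stops again; lift 15 mm to clear.
- lock0 (a point): A point of the rotor, 27 mm from its axis, 2 degrees on (counterclockwise from above) from a lug's middle: lid_tab lies here, or at lock1 or lock2, when the lid is home. The lid goes on in any of 3 positions: with its tabs midway between lugs (58 degrees from home, 10 either way, 2.5 mm sideways play) it drops to full depth, lid_grip 77 mm above the rotor's origin.
- lock1 (a point): The same, 120 degrees on (counterclockwise seen from above).
- lock2 (a point): The same, 240 degrees on.
- pad: White paper bench pad for the lid, 230 mm square, 1.5 mm thick, flat on the bench. Origin at its centre, on the bench.
- sample1_c (a point): Sample cassette, about 90 g; its centre, half-way up; x along its length. A flat steel plate 80 x 32 x 10 mm with a glass slide, and in its middle a square white chamber 22 x 22 mm, 30 mm tall (40 mm overall), by which it is lifted. Both ends alike: it fits any pocket either way round, plate down. Two to four samples are there; absent ones read None.
- sample2_c (a point): Sample cassette, like sample1.
- sample3_c (a point): Sample cassette, like sample1.
- sample4_c (a point): Sample cassette, like sample1.
- blank_c (a point): Blank balance cassette, always there; its centre, half-way up; x along its length. The same plate and height as a sample, but with a plain round steel stub, 18 mm in diameter, 30 mm tall. Needed only if the samples cannot be balanced by themselves; otherwise it may stay on the bench.
- selector (a joint): Program selector, a black bar knob on the control deck. It clicks into four positions, 0, 0.70, 1.40 and 2.10 rad, growing clockwise seen from above, marked on the deck in that order by a dash (off), one dot, two dots, three dots. Wanted: two dots, 1.40. Turning takes up to 0.1 N m; let go, it snaps to the nearest position.
- selector_grip (a point): Grip point of the selector, on its axis, 28 mm above the deck. The bar is 42 x 14 mm and reaches 12 mm above this point; 18 mm below it is the knob's round flange, radius 23 mm. x points along the bar to its pointer end (white line).
- oil_c (a point): Small amber dropper bottle, 32 mm in diameter, 75 mm high; bystander. Its centre.
- jar_c (a point): Square glass staining jar with a lid, 62 x 62 x 97 mm; bystander. Its centre.
- marker_c (a point): Marker pen, 135 mm long, lying; bystander. Its centre.
- mailer_c (a point): Grey slide mailer box, 86 x 34 x 22 mm; bystander. Its centre.
- timer_c (a point): White lab timer, 62 x 50 x 18 mm, lying flat; bystander. Its centre.
There are look-alikes about, which are no part of the job. Leave any green look-alike of the part that bears sample2_c alone.

How it is judged:
By the outcome, as a careful person would: the job done as asked, in the order asked, and still so for the second after the job is handed in, with the robot touching nothing.
Of sample1, sample2, sample3, sample4 only 2 to 4 are there at a start; the rules pass over those that are not, and their reading is None.
At some moment in a run one of sample1, sample2, sample3, sample4, blank may be knocked a few centimetres aside while the robot is not near it.
It also fails if it takes over 210 s, if anything falls off the work surface, if the arm or the gripper's body presses on something with over 40 N, if the wrist force passes 120 N, or if a joint passes its speed limit or range.

## Working session

There is one attempt and no reset: what is moved stays moved. The work goes in short steps, Python scripts to look and compute and a tool call to move; the robot and the scene stay as the last step left them, time stands still between calls to the robot, and variables do not carry over. Pictures are saved under pics/ and viewed, and the job is handed in when it is done.

Besides the shell and the picture viewer there is one more tool, called after "Emit:" as name(argument=value, ...), one argument or row to a line, values as JSON. servo_tool: Moves the arm, as the interface text tells. Its arguments: {"type":"object","properties":{"targets":{"type":"string"},"hand":{"type":"number"},"squeeze":{"type":"number"}},"required":["targets"]}

```bash
ls; mkdir -p pics; python3 - <<'E'
from cell import telemetry,cams,robot
import cv2,numpy as np
print(telemetry.observe())
for n in ["side","top","wrist"]:
    p=cams.read_camera(n)
    cv2.imwrite(f"pics/{n}0.png",p["color"][:,:,::-1])
    print(n,p["K"],p["R"],p["t"],p.get("shot"))
E
```

```text
pics
{'time': 0.0, 'qpos': array([-1.47497044e+00,  3.42731909e-01,  1.52500014e+00, -6.73340130e-06,
        1.27537914e+00, -1.45980413e-01]), 'qvel': array([-2.61111786e-04,  9.59807238e-04, -1.29343246e-03, -3.55113438e-04,
       -2.26450495e-04,  3.59745262e-06]), 'joint_efforts': array([ 2.65236355e-03, -4.31233764e+01, -2.44222873e+01,  7.19693466e-02,
        5.60268725e-02, -1.19150254e-04]), 'tool_pos': array([ 0.12570323, -0.50929202,  0.2057461 ]), 'tool_rot': array([-3.14008934e+00, -2.14519290e-04,  2.41808107e-01]), 'contact_force': array([-0.39691903, -0.51090869,  0.46167006]), 'torque': array([ 0.05159808, -0.03200398, -0.06033205]), 'opening': 0.09191444506567777}
side [[533.00291632   0.         272.38568878]
 [  0.         533.00291632 207.79266763]
 [  0.           0.           1.        ]] [[-0.3045778  -0.95233167 -0.01722663]
 [-0.52322492  0.18239752 -0.83244629]
 [ 0.79590706 -0.24453126 -0.5538379 ]] [0.08202613 0.39886018 1.00278868] 1
top [[491.14249034   0.         287.2118703 ]
 [  0.         491.14249034 210.97388676]
 [  0.           0.           1.        ]] [[-2.00181921e-03 -9.99949762e-01  9.82175823e-03]
 [-9.83405523e-01  1.86737245e-04 -1.81420899e-01]
 [ 1.81409951e-01 -1.00219431e-02 -9.83356492e-01]] [-0.08460889  0.50674631  1.19879618] 2
wrist [[325.1922621    0.         278.31525458]
 [  0.         325.1922621  213.50754045]
 [  0.           0.           1.        ]] [[ 0.24004177 -0.97075992 -0.00226649]
 [-0.93744296 -0.2324086   0.25920444]
 [-0.25215203 -0.06009519 -0.96581982]] [-0.52428647 -0.03446366  0.39032665] 3
```

View pics/side0.png

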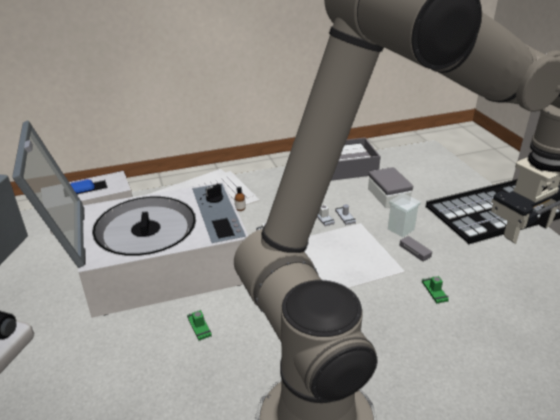

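View pics/top0.png

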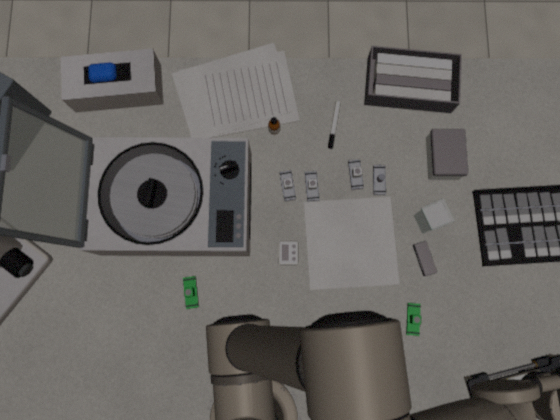

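View pics/wrist0.png

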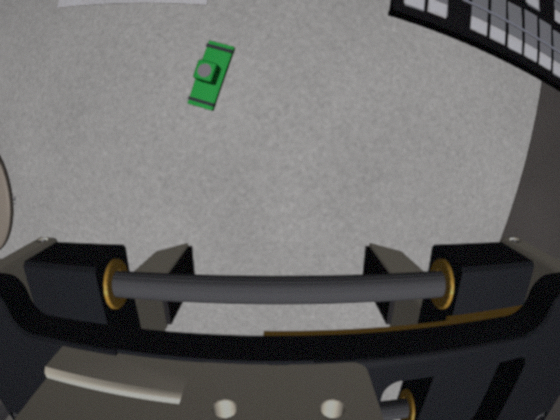

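```bash
cat > h.py <<'E'
from cell import telemetry,cams,robot
import cv2,numpy as np
from scipy.spatial.transform import Rotation as Ro
def ray(p,u,v):
    K=p["K"]; 
    x=(u-K[0,2])/K[0,0]; y=(v-K[1,2])/K[1,1]
    if abs(K[0,0]-325.19)<3:
        th=np.hypot(x,y); d=np.array([x/th*np.sin(th),y/th*np.sin(th),np.cos(th)]) if th>0 else np.array([0,0,1.])
    else: d=np.array([x,y,1.])
    return -p["R"].T@p["t"], p["R"].T@d
def px2w(p,u,v,z):
    c,d=ray(p,u,v); return c+d*(z-c[2])/d[2]
def w2px(p,X):
    c=p["R"]@np.asarray(X)+p["t"]; K=p["K"]
    if abs(K[0,0]-325.19)<3:
        r=np.hypot(c[0],c[1]); th=np.arctan2(r,c[2]); 
        c=np.array([c[0]/r*th,c[1]/r*th,1.])
    return np.array([K[0,0]*c[0]/c[2]+K[0,2],K[1,1]*c[1]/c[2]+K[1,2]])
def crop(p,name,x0,y0,w,h,s):
    im=p["color"][y0:y0+h,x0:x0+w,::-1]
    cv2.imwrite("pics/"+name,cv2.resize(im,None,fx=s,fy=s,interpolation=cv2.INTER_CUBIC))
def st():
    s=telemetry.observe(); print("t",round(s["time"],2),"pos",(s["tool_pos"]*1000).round(1),"rpy",s["tool_rot"].round(4),"F",s["contact_force"].round(1),"T",s["torque"].round(2),"op",round(s["opening"]*1000,1),"q",s["qpos"].round(2)); return s
def plan(x,y,z,yaw,s=None):
    """tool-frame delta (mm, rad) to world target mm"""
    s=s or telemetry.observe()
    R=Ro.from_euler("xyz",s["tool_rot"]).as_matrix()
    d=R.T@(np.array([x,y,z])-s["tool_pos"]*1000)
    dy=None
    if yaw is not None:
        # tool pointing down: turn about tool z = -world turn
        dy=-(yaw-s["tool_rot"][2]); dy=(dy+np.pi)%(2*np.pi)-np.pi
    print("delta tool mm",d.round(1),"turn",dy if dy is None else round(dy,4))
E
python3 - <<'E'
from h import *
p=cams.read_camera("top")
crop(p,"c1.png",90,130,165,130,4.8)
crop(p,"c2.png",260,100,150,200,3)
for q in ["rotor","lid_grip","selector","sample1_c","blank_c","pad","spinner","oil_c","marker_c","timer_c","mailer_c","jar_c"]:
    for r in cams.cut_out(p,q)[:6]:
        m=r["region"]; c=cv2.minAreaRect(np.argwhere(m)[:,::-1].astype(np.float32))
        print(q,round(r["score"],2),np.round(r["extent"],1),m.sum(),np.round(c[0],1),np.round(c[1],1),round(c[2]))
E
```

```text
rotor 0.57 [180.8 217.7  33.3  40.4] 136 [183.3 220.5] [ 8.9 47.4] 42
lid_grip 0.87 [152.8 193.8  88.8  82.3] 5589 [152.5 194. ] [82. 85.] 90
lid_grip 0.42 [173.8 212.1  46.8  54.3] 228 [180.2 216.6] [19.4 68.9] 40
selector 0.72 [126.3 173.8 252.6 161.3] 24754 [123.4 187.3] [270.5 140.1] 10
selector 0.61 [228.5 168.8  19.6  19.4] 326 [229.  168.5] [19. 20.] 90
sample1_c 0.66 [313.5 183.4  14.   30. ] 376 [311.5 185.5] [29.8 13.1] 85
blank_c 0.71 [380.3 180.2  19.   27.1] 384 [379.5 179.5] [29. 13.] 90
pad 0.96 [350.9 243.6  92.5  94.2] 7683 [351.3 242.1] [88.9 89.4] 86
pad 0.7 [379.8 181.4  17.9  28.6] 374 [379.2 179.5] [29.4 12.6] 88
spinner 0.63 [126.9 176.5 253.8 164.8] 24888 [123.5 187.5] [271.9 140.5] 10
spinner 0.44 [273.5 125.9  15.7  14.8] 157 [273.5 125. ] [16. 11.] 90
spinner 0.24 [182.1 215.7  29.7  37.6] 102 [185.9 218.2] [ 7.3 42.8] 37
oil_c 0.57 [274.8 124.5  13.7  18.1] 167 [274. 125.] [16. 12.] 90
marker_c 0.54 [332.2 125.5  11.1  48.3] 268 [334.1 125. ] [ 6.5 46.7] 11
marker_c 0.17 [128.6 175.9 251.6 163.2] 24948 [123.1 187.3] [271.5 140.5] 10
timer_c 0.57 [289.9 253.2  16.5  24.5] 443 [288. 252.] [24. 18.] 90
mailer_c 0.81 [425.9 256.6  23.6  36.9] 483 [424.4 257.2] [34.5 14.7] 68
jar_c 0.6 [433.6 216.2  39.6  35.3] 853 [432.8 215.6] [25.9 34.9] 63
```

View pics/c1.png

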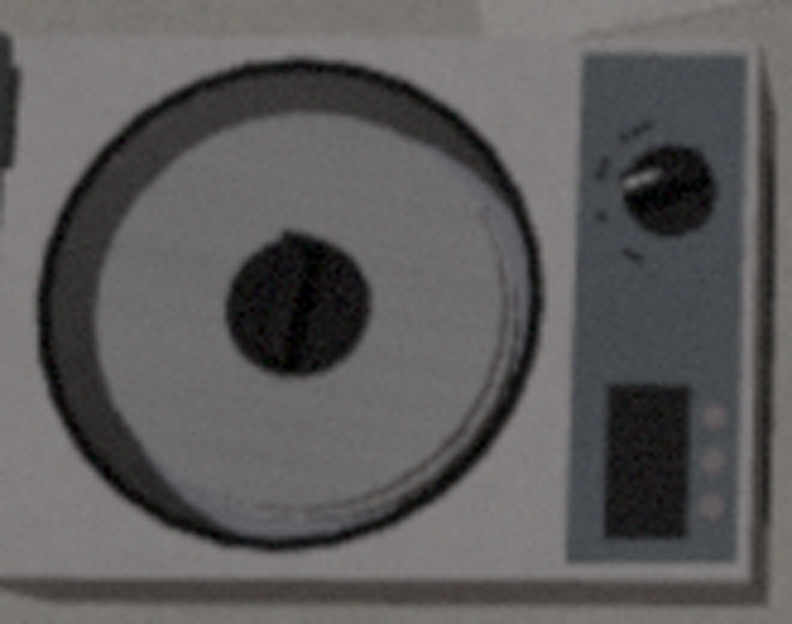

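View pics/c2.png

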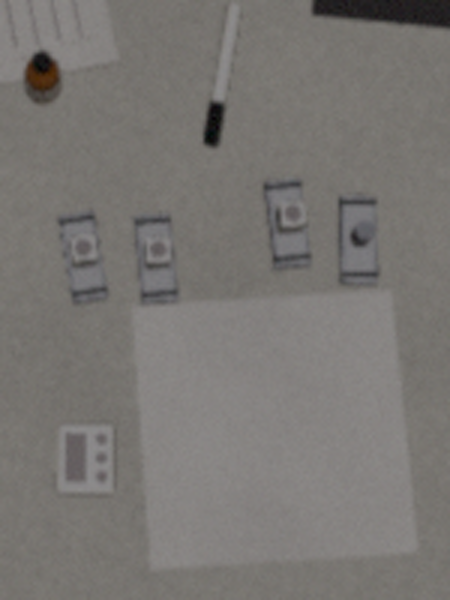

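```bash
python3 - <<'E'
from h import *
p=cams.read_camera("top")
print("cam",(-p["R"].T@p["t"]).round(3))
def pr(n,u,v,z): print(n,(px2w(p,u,v,z)*1000).round(0))
pr("lidbowl centre",90+291/4.8,130+305/4.8,.150)
pr("disc centre",90+298/4.8,130+310/4.8,.137)
pr("lid black",90+298/4.8,130+305/4.8,.140)
pr("knob",90+668/4.8,130+190/4.8,.165)
for u,v in [(77,160),(99,160),(95*0+290,222-0),]: pass
for n,u,v in [("s_a",260+83/3,100+258/3),("s_b",260+157/3,100+259/3),("s_c",260+288/3,100+224/3),("blank",260+359/3,100+240/3)]: pr(n,u,v,.010)
pr("pad",351.3,242.1,.0015)
# corners of pad
for u,v in [(133,305),(390,292),(415,550),(150,568)]: pr("padc",260+u/3,100+v/3,.0015)
for a,b in [((77,216),(90,298)),((153,220),(160,298)),((283,184),(293,263)),((358,202),(360,279))]:
    A=px2w(p,260+a[0]/3,100+a[1]/3,.010);B=px2w(p,260+b[0]/3,100+b[1]/3,.010); d=A-B; print((A+B)[:2]*500,np.degrees(np.arctan2(d[1],d[0])),np.linalg.norm(d))
# spinner deck corners
for u,v in [(20,35),(760,40),(760,580),(5,578)]: pr("deck",90+u/4.8,130+v/4.8,.15)
pr("jar",433,215,.09);pr("mailer",424,257,.022);pr("timer",288,252,.018);pr("oil",274,125,.07);pr("marker",334,125,.01)
E
```

```text
cam [ 0.281 -0.073  1.272]
lidbowl centre [529. 234. 150.]
disc centre [529. 234. 137.]
lid black [531. 234. 140.]
knob [583.  51. 165.]
s_a [580. -87.  10.]
s_b [ 580. -152.   10.]
s_c [ 611. -268.   10.]
blank [ 597. -331.   10.]
pad [ 433. -252.    2.]
padc [ 540. -131.    2.]
padc [ 552. -358.    2.]
padc [ 326. -370.    2.]
padc [ 311. -143.    2.]
[581.49523223 -87.28877171] 8.654562136978045 0.07485668563954344
[ 579.69407709 -151.49484493] 4.3611167806749265 0.07060008274638611
[ 611.95142359 -268.17486409] 5.455904848434445 0.07233309611886979
[ 596.50885665 -330.52654182] -0.6259349810903871 0.06992270465276386
deck [666. 375. 150.]
deck [664.   8. 150.]
deck [395.   5. 150.]
deck [396. 363. 150.]
jar [ 489. -442.   90.]
mailer [ 392. -434.   22.]
timer [405. -87.  18.]
oil [727. -51.  70.]
marker [ 750. -212.   10.]
```

Emit:
servo_tool(
  targets="42 -13 -12 0;42 -13 -12 0;42 -13 -12 0;42 -13 -12 0;42 -13 -12 0;42 -13 -12 0;42 -13 -12 0;42 -13 -12 0;20 -50 -3 0;20 -50 -3 0;20 -50 -3 0;20 -50 -3 0;20 -50 -3 0;20 -50 -3 0;20 -50 -3 0;20 -50 -3 0;20 -50 -3 0;0 0 0 0",
)

```text
time: 3.1
tool_pos: [0.507, 0.172, 0.3327]
tool_rot: [3.141, -0.004, 0.239]
contact_force: [0.1, -0.5, 0.2]
opening: 0.0923
```

```bash
python3 - <<'E'
from h import *
s=st()
p=cams.read_camera("wrist"); cv2.imwrite("pics/w1.png",p["color"][:,:,::-1])
R=Ro.from_euler("xyz",s["tool_rot"]).as_matrix()
print("cam in tool",R.T@((-p["R"].T@p["t"])-s["tool_pos"]), "axis in tool",R.T@p["R"].T[:,2])
p=cams.read_camera("top"); crop(p,"t1.png",90,130,170,130,4.7)
plan(531,234,320,0)
E
```

```text
t 3.1 pos [507.  172.  332.7] rpy [ 3.1414 -0.0036  0.2387] F [ 0.1 -0.5  0.2] T [0.03 0.03 0.06] op 92.3 q [ 0.18  0.3   1.25 -0.    1.6   1.52]
cam in tool [ 0.06817902  0.0002758  -0.17888565] axis in tool [-2.59418292e-01 -7.38888542e-04  9.65764777e-01]
delta tool mm [ 38.5 -57.6  12.8] turn 0.2352
```

View pics/w1.png

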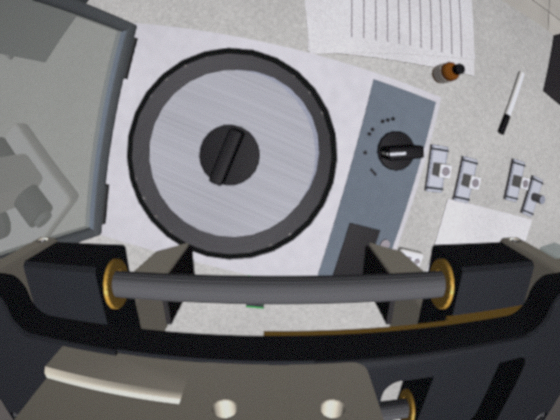

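```bash
python3 - <<'E'
from h import *
p=cams.read_camera("wrist"); crop(p,"w1a.png",190,110,85,85,7); crop(p,"w1b.png",350,100,90,90,6.5)
np.savez("w1.npz",K=p["K"],R=p["R"],t=p["t"])
E
```

```text
(no output)
```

View pics/w1a.png

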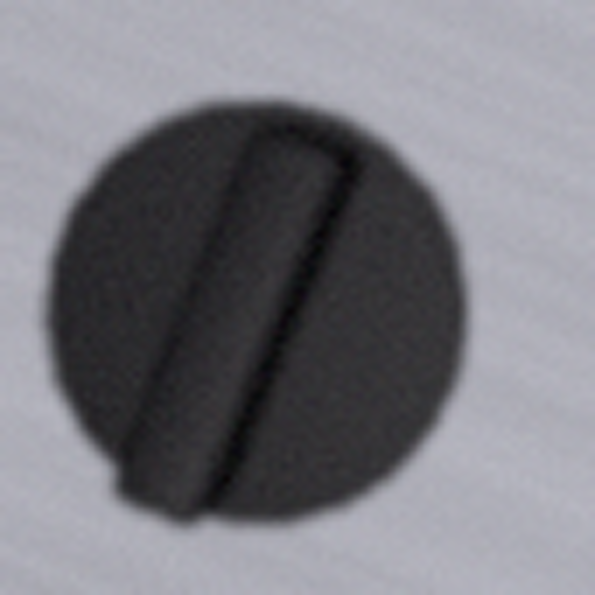

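View pics/w1b.png

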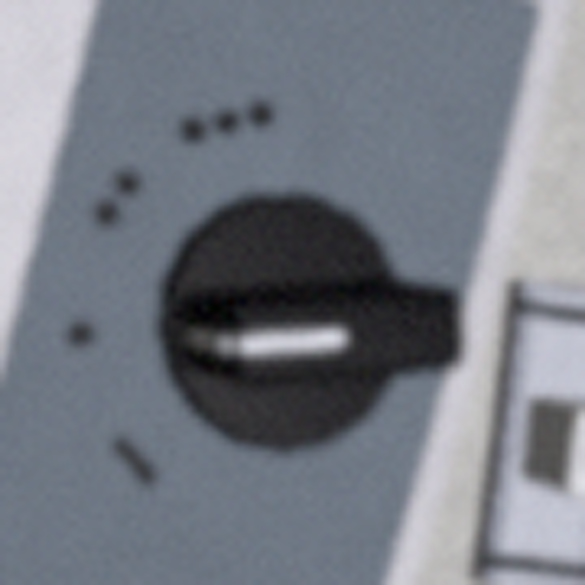

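```bash
python3 - <<'E'
from h import *
p=dict(np.load("w1.npz"))
f=lambda u,v,z: px2w(p,190+u/7,110+v/7,z)*1000
A=f(290,138,.167);B=f(153,503,.167);C=f(258,312,.139)
print(A,B,C,(A+B)/2,np.linalg.norm(A-B),np.degrees(np.arctan2(*(A-B)[1::-1])))
# left edge
A=f(250,130,.167);B=f(120,478,.167);print(A,B,np.degrees(np.arctan2(*(A-B)[1::-1])))
g=lambda u,v,z: px2w(p,350+u/6.5,100+v/6.5,z)*1000
print("sel white",g(240,343,.19),g(345,338,.19),g(455,325,.19),"flange",g(277,322,.160))
for u,v in [(135,460),(80,333),(117,198),(227,122)]: 
    m=g(u,v,.15);c=g(277,322,.160);print(m,np.degrees(np.arctan2(*(m-c)[1::-1])))
# bowl
E
```

```text
[561.23985921 232.67017812 167.        ] [501.56232676 241.75766107 167.        ] [531.09269812 235.52460398 139.        ] [531.40109299 237.21391959 167.        ] 60.36547213450578 -8.65828382720277
[561.15591374 238.93572984 167.        ] [504.27043906 247.6726885  167.        ] -8.731744422856687
sel white [578.25565306  71.51381213 190.        ] [584.02612067  54.31666519 190.        ] [591.62870328  35.97035267 190.        ] flange [584.17529964  55.34547008 160.        ]
[553.63004437  70.673303   150.        ] 153.35216692967927
[572.62663108  86.62102456 150.        ] 110.2669412806397
[597.32931996  86.34279876 150.        ] 67.00558389002713
[616.11925944  70.25142226 150.        ] 25.015083189322016
```

Emit:
servo_tool(
  targets="19 -28 30 0;19 -28 30 0;0 0 0 0.13;0 0 0 0.13;0 0 0 0.13;0 0 0 0",
)

```text
time: 4.0
tool_pos: [0.534, 0.2222, 0.2717]
tool_rot: [3.139, -0.005, -0.182]
contact_force: [0.9, 0.6, 0.4]
opening: 0.0919
```

```bash
python3 - <<'E'
from h import *
s=st()
p=cams.read_camera("wrist"); cv2.imwrite("pics/w2.png",p["color"][:,:,::-1])
np.savez("w2.npz",K=p["K"],R=p["R"],t=p["t"])
plan(531,236,157,-.152)
E
```

```text
t 4.0 pos [534.  222.2 271.7] rpy [ 3.1393 -0.0047 -0.1819] F [0.9 0.6 0.4] T [0.08 0.02 0.02] op 91.9 q [ 0.26  0.4   1.25 -0.    1.48  2.02]
delta tool mm [ -6.  -13.3 114.7] turn -0.0285
```

View pics/w2.png

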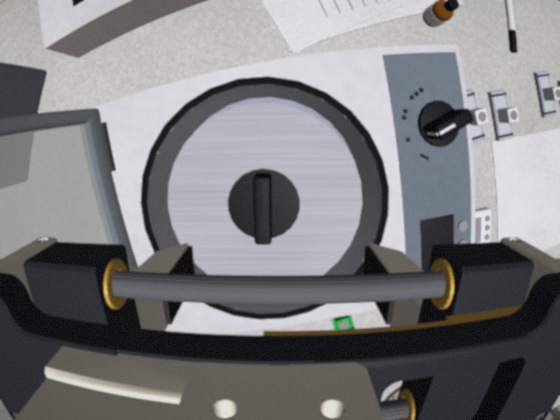

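```bash
python3 - <<'E'
from h import *
p=dict(np.load("w2.npz"))
f=lambda u,v,z: px2w(p,u,v,z)*1000
A=f(263,171,.167);B=f(263.5,243,.167);print(A,B,(A+B)/2,np.degrees(np.arctan2(*(A-B)[1::-1])),f(263.5,204,.139))
plan(*((A+B)/2)[:2],157,-.152)
E
```

```text
[567.03554714 228.88611893 167.        ] [501.25404964 241.25127853 167.        ] [534.14479839 235.06869873 167.        ] -10.645845454479344 [531.51621412 236.51719306 139.        ]
delta tool mm [ -2.8 -13.  114.7] turn -0.0285
```

Emit:
servo_tool(
  targets="-3 -8 20 -0.015;-3 -6 40 0;0 0 40 0;0 0 15 0;0 0 0 0",
)

```text
time: 4.68
tool_pos: [0.5327, 0.233, 0.1553]
tool_rot: [3.14, -0.008, -0.157]
contact_force: [-0.4, 0.2, 0.2]
opening: 0.0918
```

```bash
python3 - <<'E'
from h import *
s=st()
p=cams.read_camera("wrist"); cv2.imwrite("pics/w3.png",p["color"][:,:,::-1])
plan(531.5,235.5,157,-.166)
E
```

```text
t 4.67 pos [532.7 233.  155.3] rpy [ 3.1402 -0.0083 -0.1571] F [-0.4  0.2  0.2] T [ 0.02 -0.01 -0.05] op 91.8 q [ 0.28  0.48  1.45 -0.01  1.2   2.01]
delta tool mm [-2.  -2.1 -1. ] turn 0.0086
```

View pics/w3.png

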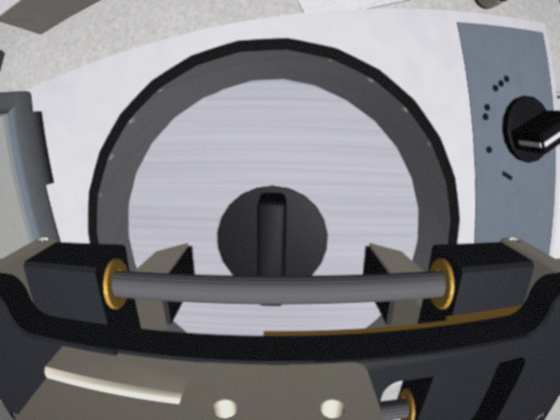

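Emit:
servo_tool(
  targets="-1 -2 -1 0;0 0 0 0;0 0 0 0;0 0 0 0;0 0 0 0;0 0 0 0",
  hand=0,
  squeeze=15,
)

```text
time: 5.48
tool_pos: [0.5341, 0.2356, 0.1606]
tool_rot: [-3.14, -0.015, -0.156]
contact_force: [0.1, 0.4, -0.4]
opening: 0.0363
```

```bash
python3 - <<'E'
from h import *
s=st()
E
```

```text
t 5.47 pos [534.1 235.6 160.6] rpy [-3.1399 -0.0149 -0.1561] F [ 0.1  0.4 -0.4] T [ 0.01  0.02 -0.03] op 36.3 q [ 0.29  0.48  1.44 -0.01  1.21  2.02]
```

Emit:
servo_tool(
  targets="-1 0 2 0;0 0 1 0;0 0 1 0;0 0 0.5 0",
  hand=0,
  squeeze=30,
)

```text
time: 5.98
tool_pos: [0.5329, 0.2357, 0.1555]
tool_rot: [-3.14, -0.014, -0.156]
contact_force: [0.9, 0.3, -0.1]
opening: 0.0008
```

```bash
python3 - <<'E'
from h import *
s=st()
E
```

```text
t 5.97 pos [532.9 235.7 155.5] rpy [-3.1402 -0.0144 -0.1561] F [ 0.9  0.3 -0.1] T [0.14 0.03 0.01] op 0.8 q [ 0.29  0.48  1.45 -0.01  1.2   2.02]
```

```bash
python3 - <<'E'
from h import *
p=cams.read_camera("wrist"); cv2.imwrite("pics/w4.png",p["color"][:,:,::-1])
p=cams.read_camera("side"); crop(p,"s4.png",60,100,240,180,3.3)
p=cams.read_camera("top"); crop(p,"t4.png",90,100,200,170,3.5)
E
```

```text
(no output)
```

View pics/w4.png

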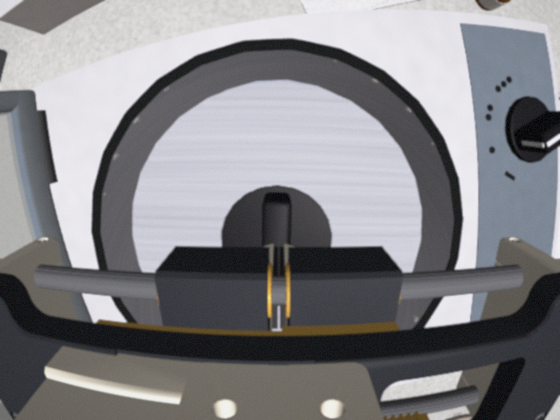

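View pics/s4.png

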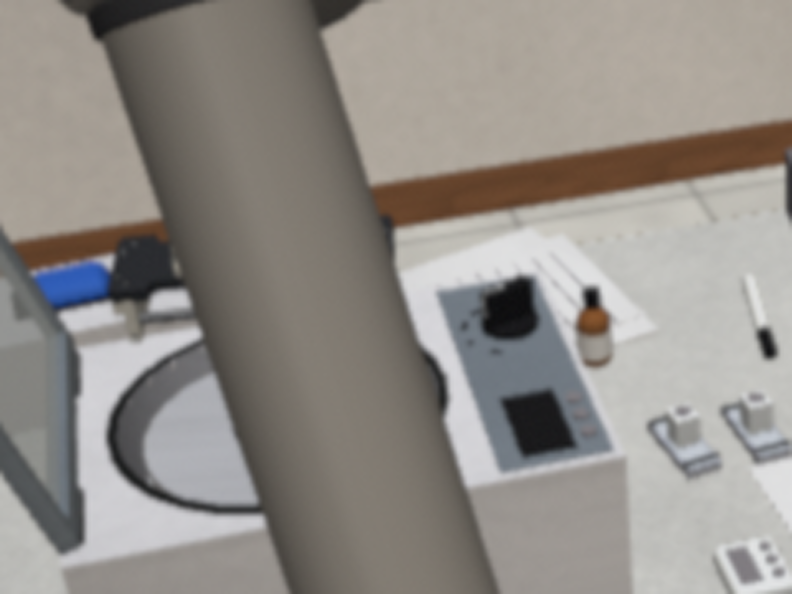

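```bash
python3 - <<'E'
from h import *
s=st()
p=cams.read_camera("wrist")
R=Ro.from_euler("xyz",s["tool_rot"]).as_matrix()
for d in [(0,0,14),(9.5,0,14),(-9.5,0,14),(9.5,46,14),(9.5,-46,14),(0,0,-5),(9.5,65,14)]:
    print(d,w2px(p,s["tool_pos"]+R@np.array(d)/1000).round(1))
print("bar end top", w2px(p,[.5631,.230,.167]).round(1), w2px(p,[.4999,.241,.167]).round(1))
crop(p,"w4a.png",200,170,160,180,3.3)
E
```

```text
t 6.12 pos [533.  235.7 155.6] rpy [-3.1401 -0.0145 -0.156 ] F [-0.4  0.6 -0.8] T [0.06 0.02 0.  ] op 0.5 q [ 0.29  0.48  1.45 -0.01  1.2   2.02]
(0, 0, 14) [277.2 238.9]
(9.5, 0, 14) [277.2 224.4]
(-9.5, 0, 14) [277.3 252.9]
(9.5, 46, 14) [350.2 224.3]
(9.5, -46, 14) [204.4 224.2]
(0, 0, -5) [277.1 249.9]
(9.5, 65, 14) [378.7 224.1]
bar end top [278.8 199.7] [276.9 306. ]
```

View pics/w4a.png

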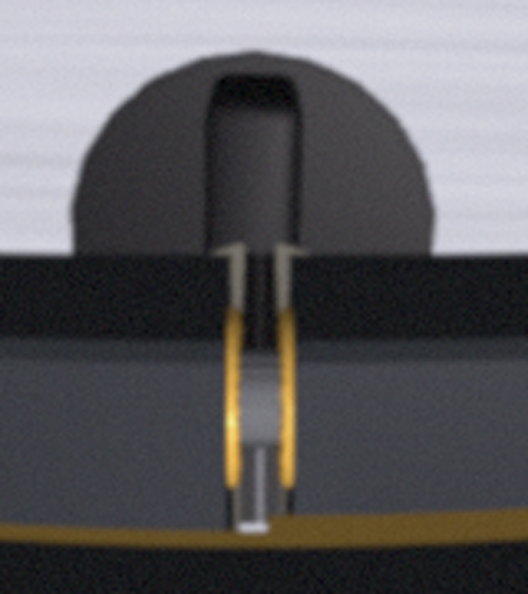

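```bash
python3 - <<'E'
from h import *
im=cv2.imread("pics/w3.png")[180:350,100:460]; cv2.imwrite("pics/w3a.png",cv2.resize(im,None,fx=2.2,fy=2.2,interpolation=cv2.INTER_CUBIC))
s=st()
E
```

```text
t 6.17 pos [533.  235.7 155.6] rpy [-3.1401 -0.0146 -0.1561] F [ 0.8  0.2 -0.2] T [-0.03 -0.    0.01] op 0.4 q [ 0.29  0.48  1.45 -0.01  1.2   2.02]
```

View pics/w3a.png

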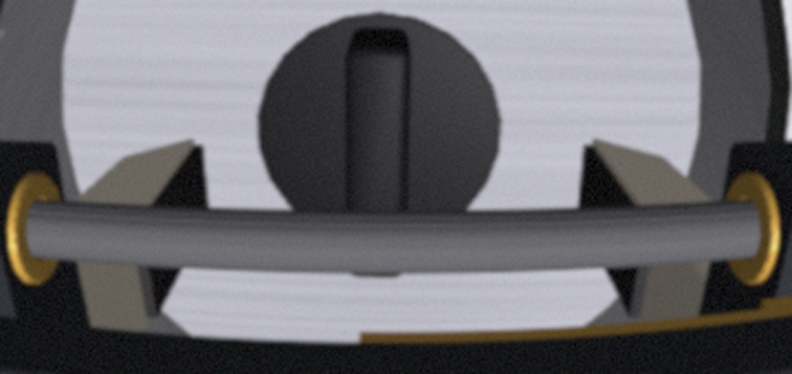

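View pics/t4.png

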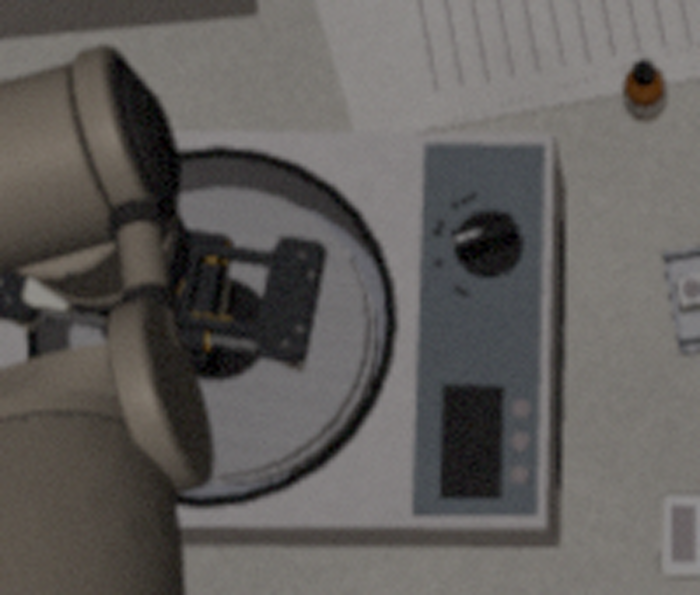

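```bash
python3 - <<'E'
from h import *
s=st()
p=cams.read_camera("wrist")
R=Ro.from_euler("xyz",s["tool_rot"]).as_matrix()
for x in (0,9.5):
  for z in (-50,-40,-30,-20,-10,0,14):
    print(x,z,w2px(p,s["tool_pos"]+R@np.array((x,46,z))/1000).round(1))
for z in (.12,.13,.14,.15,.167): print(z, w2px(p,[.5631,.230,z]).round(1),w2px(p,[.5631,.238,z]).round(1))
E
```

```text
t 6.17 pos [533.  235.7 155.6] rpy [-3.1401 -0.0146 -0.1561] F [ 0.8  0.2 -0.2] T [-0.03 -0.    0.01] op 0.4 q [ 0.29  0.48  1.45 -0.01  1.2   2.02]
0 -50 [377.  284.5]
0 -40 [371.5 275.2]
0 -30 [366.5 266.8]
0 -20 [361.9 259.3]
0 -10 [357.8 252.4]
0 0 [354.  246.2]
0 14 [349.3 238.5]
9.5 -50 [379.4 265.7]
9.5 -40 [373.5 257.2]
9.5 -30 [368.2 249.6]
9.5 -20 [363.4 242.8]
9.5 -10 [359.1 236.7]
9.5 0 [355.2 231.2]
9.5 14 [350.2 224.3]
0.12 [278.9 185.4] [267.1 187.2]
0.13 [278.9 187.9] [266.6 189.8]
0.14 [278.9 190.7] [266.  192.7]
0.15 [278.9 193.7] [265.3 195.8]
0.167 [278.8 199.7] [263.9 202. ]
```

```bash
python3 - <<'E'
from h import *
p=dict(np.load("w2.npz"))
f=lambda u,v,z: px2w(p,u,v,z)*1000
for z in (.10,.11,.12,.13,.137,.15):
    a=f(167,195,z);b=f(361,195,z);print(z,"disc",np.linalg.norm(a-b),"bowl",np.linalg.norm(f(143,195,z)-f(388,195,z)))
w1=dict(np.load("w1.npz"))
for (u1,v1),(u2,v2) in [((190+290/7,110+138/7),(263,171)),((190+153/7,110+503/7),(263.5,243))]:
    c1,d1=ray(w1,u1,v1);c2,d2=ray(p,u2,v2)
    A=np.stack([d1,-d2],1);t=np.linalg.lstsq(A,c2-c1,rcond=None)[0];print(c1+d1*t[0],c2+d2*t[1])
# fingers in side? 
E
```

```text
0.1 disc 220.4614278840672 bowl 283.4950387131901
0.11 disc 214.17961782401798 bowl 275.417154054387
0.12 disc 207.89780776396876 bowl 267.33926939558376
0.13 disc 201.61599770391956 bowl 259.2613847367806
0.137 disc 197.2187306618851 bowl 253.60686547561826
0.15 disc 189.05237758382117 bowl 243.10561541917411
[0.56064903 0.23513286 0.14929589] [0.56485735 0.23014815 0.14846206]
[0.5022253  0.24122631 0.17021141] [0.50234777 0.24090162 0.17013241]
```

Emit:
servo_tool(
  targets="0 0 5 0;0 0 3 0",
)

```text
time: 6.48
tool_pos: [0.5333, 0.2357, 0.1474]
tool_rot: [-3.14, -0.015, -0.156]
contact_force: [0.8, -0.1, -0.5]
opening: 0.0004
```

Emit:
servo_tool(
  targets="0 0 3 0;0 0 1 0",
)

```text
time: 6.72
tool_pos: [0.5334, 0.2358, 0.1471]
tool_rot: [-3.139, -0.018, -0.156]
contact_force: [-2.4, -1.1, 3.5]
opening: 0.0
```

Emit:
servo_tool(
  targets="0 0 3 0;0 0 1 0",
)

```text
time: 6.98
tool_pos: [0.5335, 0.2358, 0.1471]
tool_rot: [-3.138, -0.02, -0.156]
contact_force: [-2.1, -0.5, 2.3]
opening: 0.0003
```

Emit:
servo_tool(
  targets="0 0 -6 0;0 0 0 0;0 0 0 0;0 0 0 0;-1 0 4 0;0 0 10 0;0 0 10 0;0 0 6 0",
  hand=0.5,
)

```text
time: 7.98
tool_pos: [0.5325, 0.2358, 0.1201]
tool_rot: [-3.139, -0.019, -0.156]
contact_force: [0.2, -0.3, -0.5]
opening: 0.0463
```

Emit:
servo_tool(
  targets="0 0 0 0;0 0 0 0;0 0 0 0;0 0 0 0;0 0 0 0",
  hand=0,
  squeeze=40,
)

```text
time: 8.6
tool_pos: [0.5329, 0.2364, 0.1198]
tool_rot: [-3.137, -0.019, -0.156]
contact_force: [0.6, 0.7, -1.3]
opening: 0.0157
```

```bash
python3 - <<'E'
from h import *
s=st()
p=cams.read_camera("wrist"); cv2.imwrite("pics/w5.png",p["color"][:,:,::-1])
E
```

```text
t 8.6 pos [532.9 236.4 119.8] rpy [-3.1374 -0.0191 -0.1562] F [ 0.6  0.7 -1.3] T [ 0.22 -0.09 -0.19] op 15.7 q [ 0.29  0.51  1.5  -0.    1.11  2.02]
```

View pics/w5.png

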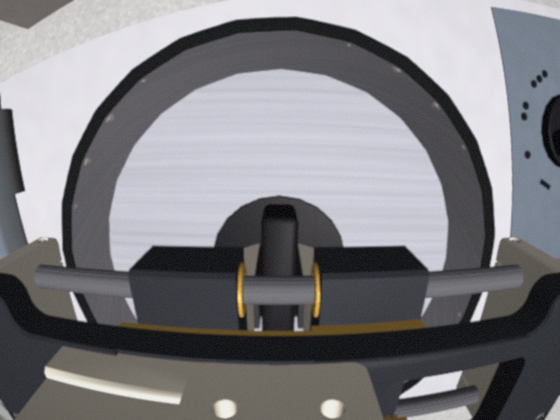

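Emit:
servo_tool(
  targets="0 0 0 -0.06;0 0 0 -0.08",
)

```text
time: 8.9
tool_pos: [0.5331, 0.2367, 0.1198]
tool_rot: [-3.139, -0.02, -0.016]
contact_force: [1.3, 1.9, -1.9]
opening: 0.0171
```

```bash
python3 - <<'E'
from h import *
s=st()
E
```

```text
t 8.9 pos [533.1 236.7 119.8] rpy [-3.1388 -0.0199 -0.0159] F [ 1.3  1.9 -1.9] T [ 0.17 -0.19 -1.31] op 17.1 q [ 0.29  0.51  1.5  -0.    1.11  1.88]
```

Emit:
servo_tool(
  targets="0 0 0 0.1;0 0 0 0.1;0 0 0 0.1",
)

```text
time: 9.28
tool_pos: [0.5332, 0.2358, 0.1197]
tool_rot: [-3.134, -0.018, -0.324]
contact_force: [0.2, 0.6, -1.0]
opening: 0.0158
```

```bash
python3 - <<'E'
from h import *
s=st()
p=cams.read_camera("wrist"); cv2.imwrite("pics/w6.png",p["color"][:,:,::-1])
E
```

```text
t 9.28 pos [533.2 235.8 119.7] rpy [-3.1342 -0.0183 -0.3245] F [ 0.2  0.6 -1. ] T [-0.02 -0.12  0.  ] op 15.8 q [ 0.29  0.51  1.5  -0.    1.11  2.18]
```

View pics/w6.png

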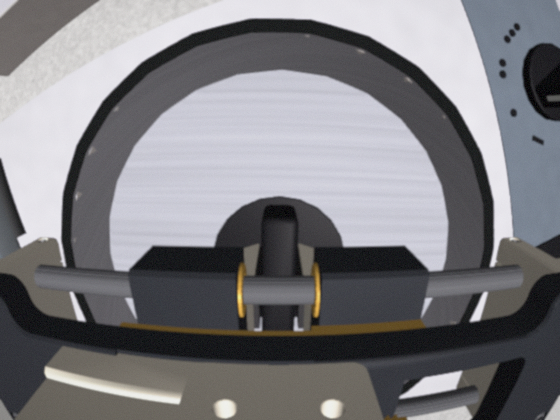

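Emit:
servo_tool(
  targets="0 0 0 0.135;0 0 0 0.135;0 0 0 0.135",
)

```text
time: 9.7
tool_pos: [0.5333, 0.2348, 0.1199]
tool_rot: [-3.129, -0.015, -0.74]
contact_force: [0.2, -0.8, -1.0]
opening: 0.016
```

Emit:
servo_tool(
  targets="0 0 0 0.135;0 0 0 0.135;0 0 0 0.11;0 0 0 0",
)

```text
time: 10.2
tool_pos: [0.5331, 0.2336, 0.1199]
tool_rot: [-3.126, -0.011, -1.125]
contact_force: [-0.4, 1.3, -1.2]
opening: 0.0158
```

```bash
python3 - <<'E'
from h import *
s=st()
E
```

```text
t 10.2 pos [533.1 233.6 119.9] rpy [-3.1256 -0.0109 -1.1252] F [-0.4  1.3 -1.2] T [0.21 0.03 0.14] op 15.8 q [ 0.29  0.51  1.5  -0.01  1.11  2.99]
```

Emit:
servo_tool(
  targets="0 0 -4 0;0 0 -5 0",
)

```text
time: 10.45
tool_pos: [0.5326, 0.2337, 0.1287]
tool_rot: [-3.127, -0.01, -1.12]
contact_force: [1.2, 0.9, -2.3]
opening: 0.0156
```

Emit:
servo_tool(
  targets="0 0 -6 0;0 0 -8 0;0 0 -10 0",
)

```text
time: 10.82
tool_pos: [0.5316, 0.2334, 0.1541]
tool_rot: [-3.128, -0.011, -1.119]
contact_force: [0.7, 0.0, -1.6]
opening: 0.0158
```

```bash
python3 - <<'E'
from h import *
s=st()
p=cams.read_camera("wrist"); cv2.imwrite("pics/w7.png",p["color"][:,:,::-1])
E
```

```text
t 10.82 pos [531.6 233.4 154.1] rpy [-3.1284 -0.0108 -1.1186] F [ 0.7  0.  -1.6] T [0.12 0.   0.  ] op 15.8 q [ 0.29  0.48  1.46 -0.01  1.19  2.98]
```

View pics/w7.png

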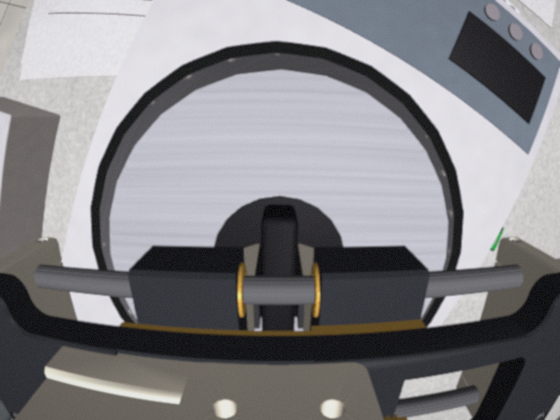

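Emit:
servo_tool(
  targets="0 0 -20 0;0 0 -25 0;0 0 -20 0;39 30 0 0;39 30 0 0;39 30 0 0;39 30 0 0;39 30 0 0;39 30 0 0;39 30 0 0;39 30 0 0;39 30 0 0;30 22 0 0;0 0 0 0",
)

```text
time: 12.62
tool_pos: [0.4333, -0.2516, 0.2288]
tool_rot: [-3.118, -0.019, -1.115]
contact_force: [0.4, -0.1, -2.6]
opening: 0.0161
```

```bash
python3 - <<'E'
from h import *
s=st()
plan(432,-250,140,None)
p=cams.read_camera("wrist"); cv2.imwrite("pics/w8.png",p["color"][:,:,::-1])
p=cams.read_camera("top"); cv2.imwrite("pics/t8.png",p["color"][:,:,::-1])
E
```

```text
t 12.62 pos [ 433.3 -251.6  228.8] rpy [-3.1182 -0.0193 -1.1152] F [ 0.4 -0.1 -2.6] T [ 0.19 -0.   -0.01] op 16.1 q [-0.69  0.26  1.57  0.01  1.28  1.99]
delta tool mm [-3.7  2.5 88.7] turn None
```

View pics/w8.png

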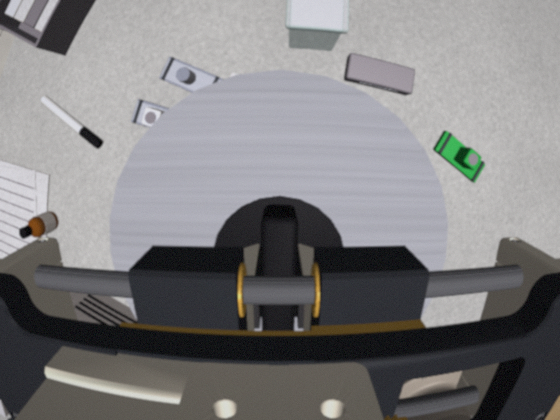

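View pics/t8.png

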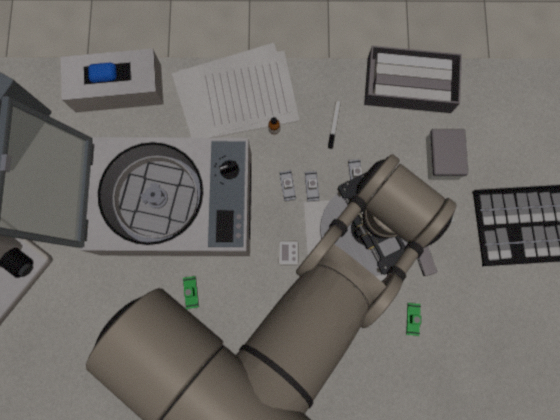

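Emit:
servo_tool(
  targets="-3 2 45 0;0 0 50 0;0 0 50 0;0 0 40 0;0 0 25 0;0 0 5 0",
)

```text
time: 13.48
tool_pos: [0.4418, -0.2425, 0.0115]
tool_rot: [-3.113, -0.024, -1.103]
contact_force: [-0.1, 0.9, -2.4]
opening: 0.0157
```

```bash
python3 - <<'E'
from h import *
s=st()
plan(432,-250,3,None)
E
```

```text
t 13.47 pos [ 441.8 -242.5   11.5] rpy [-3.1135 -0.0238 -1.1029] F [-0.1  0.9 -2.4] T [ 0.11  0.04 -0.01] op 15.7 q [-0.66  0.54  1.85  0.02  0.72  1.99]
delta tool mm [ 2.1 12.3  8.2] turn None
```

Emit:
servo_tool(
  targets="1 6 2 0;1 6 2 0;0 0 3 0;0 0 3 0",
)

```text
time: 13.98
tool_pos: [0.4338, -0.2509, 0.0042]
tool_rot: [-3.111, -0.029, -1.102]
contact_force: [-0.5, -0.2, -1.8]
opening: 0.0154
```

Emit:
servo_tool(
  targets="0 0 3 0;0 0 2 0",
)

```text
time: 14.22
tool_pos: [0.4352, -0.2511, 0.0014]
tool_rot: [-3.109, -0.031, -1.102]
contact_force: [-5.1, 4.1, 20.2]
opening: 0.0162
```

Emit:
servo_tool(
  targets="0 0 0 0;0 0 0 0;0 0 0 0;0 0 0 0;0 0 -20 0;0 0 -40 0;0 0 -50 0;0 0 -50 0;0 0 0 0",
  hand=0.5,
)

```text
time: 15.35
tool_pos: [0.4283, -0.2493, 0.1655]
tool_rot: [-3.109, -0.031, -1.102]
contact_force: [1.0, -0.1, -0.4]
opening: 0.0458
```

```bash
python3 - <<'E'
from h import *
s=st()
p=cams.read_camera("wrist"); cv2.imwrite("pics/w9.png",p["color"][:,:,::-1]); np.savez("w9.npz",K=p["K"],R=p["R"],t=p["t"])
p=cams.read_camera("top"); crop(p,"t9.png",90,130,170,130,4.7); np.savez("t9.npz",K=p["K"],R=p["R"],t=p["t"],color=p["color"])
E
```

```text
t 15.35 pos [ 428.3 -249.3  165.5] rpy [-3.1094 -0.0313 -1.1024] F [ 1.  -0.1 -0.4] T [ 0.12 -0.01 -0.06] op 45.8 q [-0.69  0.3   1.71  0.02  1.09  1.97]
```

View pics/w9.png

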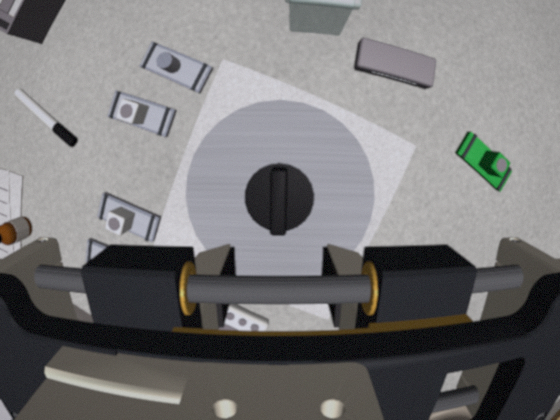

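View pics/t9.png

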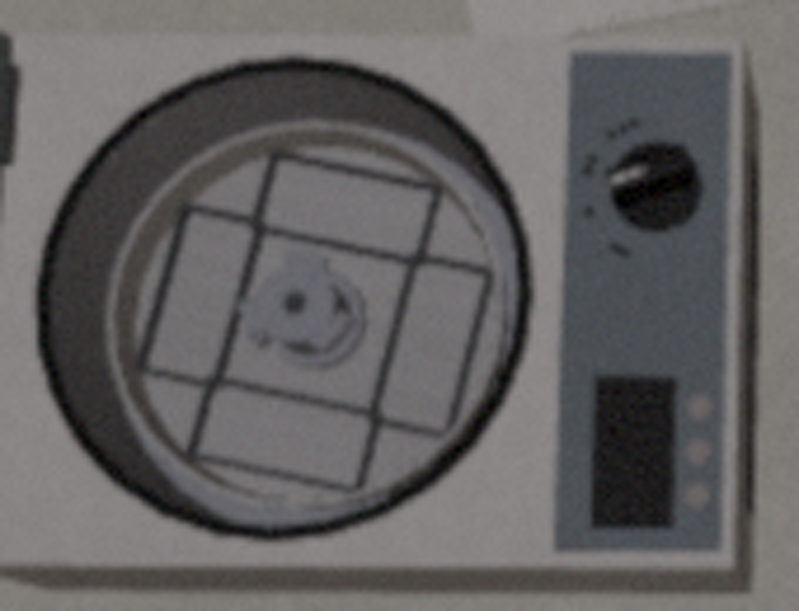

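```bash
cat >> h.py <<'E'
def tilt(s=None):
    s=s or telemetry.observe()
    z=Ro.from_euler("xyz",s["tool_rot"]).as_matrix()[:,2]; b=np.arctan2(s["tool_pos"][1],s["tool_pos"][0])
    print("tilt radial %.4f tang %.4f"%(z[0]*np.cos(b)+z[1]*np.sin(b),-z[0]*np.sin(b)+z[1]*np.cos(b)))
E
python3 - <<'E'
from h import *
p=dict(np.load("w9.npz"))
for n,u,v in [("bl",169,60),("c",127,110),("b",117,221)]: print(n,(px2w(p,u,v,.040)*1000).round(1))
tilt(); plan(612,-268,130,-1.475)
E
```

```text
bl [ 592.4 -329.3   40. ]
c [ 612.6 -266.2   40. ]
b [ 578.2 -152.8   40. ]
tilt radial 0.0363 tang 0.0112
delta tool mm [ 101.1 -155.3   38.8] turn 0.3727
```

Emit:
servo_tool(
  targets="26 -40 10 0;26 -40 10 0;26 -40 10 0;23 -36 8 0;0 0 0 0.13;0 0 0 0.13;0 0 0 0.11",
)

```text
time: 16.32
tool_pos: [0.6113, -0.264, 0.1094]
tool_rot: [-3.129, 0.005, -1.484]
contact_force: [-0.5, 0.5, 0.7]
opening: 0.046
```

```bash
python3 - <<'E'
from h import *
s=st();tilt(s)
p=cams.read_camera("wrist"); cv2.imwrite("pics/w10.png",p["color"][:,:,::-1]); np.savez("w10.npz",K=p["K"],R=p["R"],t=p["t"])
E
```

```text
t 16.32 pos [ 611.3 -264.   109.4] rpy [-3.1291  0.0052 -1.4843] F [-0.5  0.5  0.7] T [ 0.13  0.01 -0.06] op 46.0 q [-0.53  0.67  1.24  0.01  1.22  2.52]
tilt radial 0.0085 tang 0.0105
```

View pics/w10.png

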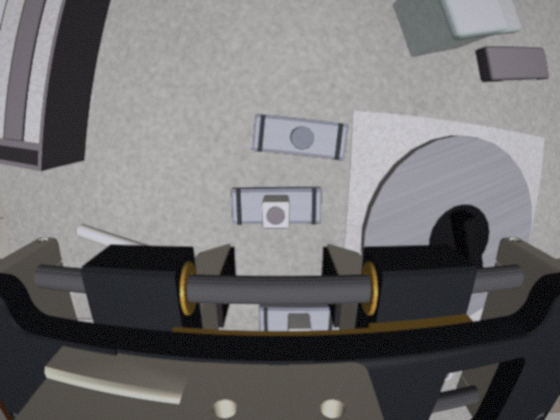

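```bash
python3 - <<'E'
from h import *
p=dict(np.load("w10.npz"))
def w(n,u,v,z): print(n,(px2w(p,u,v,z)*1000).round(1))
w("c top",275.5,212,.040); w("c pl",276.5,205,.010)
a=px2w(p,233,206,.01);b=px2w(p,320,205,.01);print((a+b)/2,np.linalg.norm(a-b),np.degrees(np.arctan2(*(b-a)[1::-1])))
w("bl top",302,138,.040);w("bl pl",300,136,.01)
a=px2w(p,254,132,.01);b=px2w(p,347,141,.01);print((a+b)/2,np.linalg.norm(a-b),np.degrees(np.arctan2(*(b-a)[1::-1])))
s=telemetry.observe()
print(w2px(p,[.612,-.268,.04]))
plan(612,-267,-6,-1.49)
E
```

```text
c top [ 613.3 -267.8   40. ]
c pl [ 612.9 -266.2   10. ]
[ 0.61297866 -0.26575161  0.01      ] 0.07710395906903436 -174.16932038730127
bl top [ 598.3 -327.5   40. ]
bl pl [ 598.3 -328.1   10. ]
[ 0.59746081 -0.32818685  0.01      ] 0.07991125363148772 -179.940636007764
[277.18288338 211.96102807]
delta tool mm [  3.9   0.6 115. ] turn 0.0014
```

Emit:
servo_tool(
  targets="2 -1 35 -0.015;1 0 40 0;0 0 25 0;0 0 8 0",
)

```text
time: 16.88
tool_pos: [0.6104, -0.2644, -0.0085]
tool_rot: [-3.137, 0.011, -1.467]
contact_force: [-0.4, -0.2, 0.3]
opening: 0.0461
```

```bash
python3 - <<'E'
from h import *
s=st();tilt(s)
p=cams.read_camera("wrist"); cv2.imwrite("pics/w11.png",p["color"][:,:,::-1]);
plan(613,-267,-6,-1.469)
E
```

```text
t 16.88 pos [ 610.4 -264.4   -8.5] rpy [-3.1371  0.011  -1.4667] F [-0.4 -0.2  0.3] T [0.03 0.01 0.05] op 46.1 q [-0.53  0.81  1.33  0.01  1.01  2.5 ]
tilt radial -0.0015 tang 0.0118
delta tool mm [ 3.  -2.5 -3. ] turn 0.0021
```

View pics/w11.png

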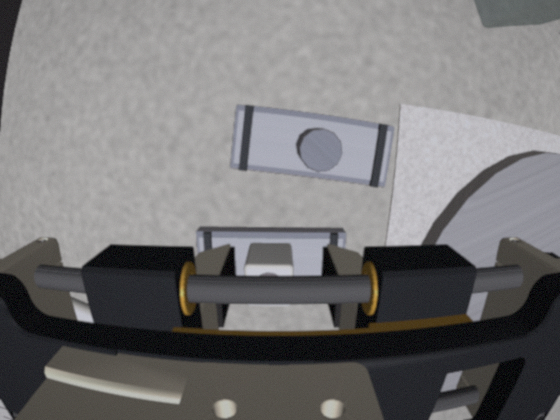

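Emit:
servo_tool(
  targets="3 -2 -2 0;0 0 0 0;0 0 0 0;0 0 0 0;0 0 0 0",
  hand=0,
  squeeze=25,
)

```text
time: 17.55
tool_pos: [0.6143, -0.2683, -0.0036]
tool_rot: [-3.133, 0.008, -1.466]
contact_force: [-0.0, -0.0, -1.0]
opening: 0.022
```

```bash
python3 - <<'E'
from h import *
s=st();tilt(s)
E
```

```text
t 17.55 pos [ 614.3 -268.3   -3.6] rpy [-3.1335  0.0083 -1.4658] F [-0. -0. -1.] T [0.09 0.03 0.01] op 22.0 q [-0.53  0.81  1.31  0.01  1.02  2.5 ]
tilt radial 0.0029 tang 0.0112
```

Emit:
servo_tool(
  targets="0 0 -15 0;0 0 -30 -0.15;0 0 -30 -0.15;0 0 -30 -0.15;0 0 -30 -0.15;0 0 -30 -0.15;0 0 -30 -0.15;0 0 -25 -0.16;0 0 0 -0.16;-22 -47 0 0;-22 -47 0 0;-22 -47 0 0;-22 -47 0 0;-22 -47 0 0;-22 -47 0 0;-22 -47 0 0;-22 -47 0 0;-22 -47 0 0",
)

```text
time: 19.8
tool_pos: [0.5018, 0.1941, 0.2439]
tool_rot: [-3.133, -0.028, -0.211]
contact_force: [1.3, 0.6, -1.1]
opening: 0.0216
```

```bash
python3 - <<'E'
from h import *
s=st();tilt(s)
p=cams.read_camera("wrist"); cv2.imwrite("pics/w12.png",p["color"][:,:,::-1]); np.savez("w12.npz",K=p["K"],R=p["R"],t=p["t"])
E
```

```text
t 19.8 pos [501.8 194.1 243.9] rpy [-3.1327 -0.0276 -0.2107] F [ 1.3  0.6 -1.1] T [ 0.04 -0.01 -0.02] op 21.6 q [ 0.23  0.32  1.45 -0.    1.34  2.01]
tilt radial 0.0280 tang -0.0077
```

View pics/w12.png

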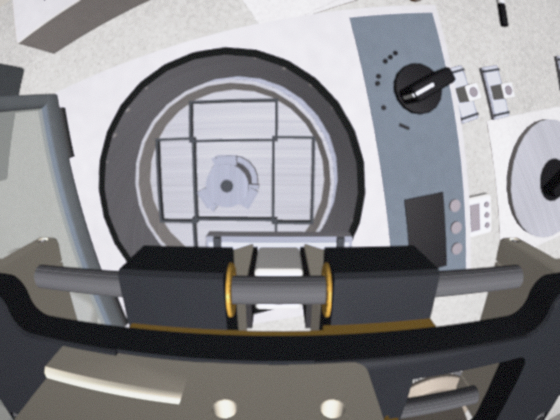

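```bash
python3 - <<'E'
from h import *
im=cv2.imread("pics/w12.png")[85:235,140:330]; cv2.imwrite("pics/w12a.png",cv2.resize(im,None,fx=4,fy=4,interpolation=cv2.INTER_CUBIC))
E
```

```text
(no output)
```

View pics/w12a.png

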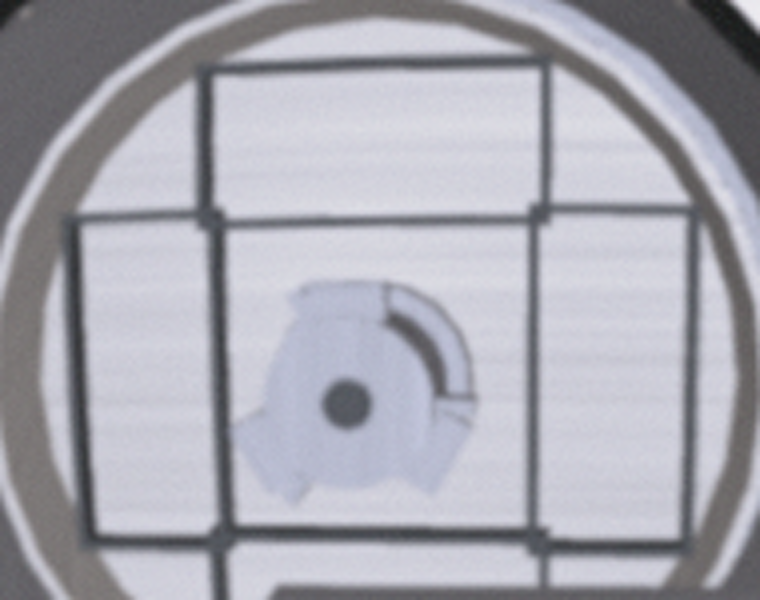

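```bash
cat > fit.py <<'E'
from h import *
from scipy.optimize import least_squares
p=dict(np.load("w12.npz"))
# (col,row crop) -> model (X toward tool x(up in image), Y left)
a,b=43.5,81.5
pts=[((212,215),(a,a)),((540,212),(a,-a)),((540,540),(-a,-a)),((222,538),(-a,a)),((205,68),(b,a)),((545,62),(b,-a)),((70,218),(a,b)),((695,210),(a,-b)),((90,543),(-a,b)),((688,547),(-a,-b))]
W=np.array([px2w(p,140+u/4,85+v/4,.093)[:2]*1000 for (u,v),_ in pts]); M=np.array([m for _,m in pts])
def f(q):
    c,s=np.cos(q[2]),np.sin(q[2]); return ((M*q[3])@np.array([[c,s],[-s,c]])+q[:2]-W).ravel()
r=least_squares(f,[531,235,-.24,1]); print(r.x,np.degrees(r.x[2]),np.abs(r.fun).max(),r.fun.reshape(-1,2).round(1).tolist())
c=px2w(p,140+347/4,85+404/4,.132)*1000; print("hub",c)
E
python3 fit.py
```

```text
[ 5.30999477e+02  2.35959361e+02 -2.14822544e-01  1.00250036e+00] -12.308425126861415 1.1440251954946916 [[0.4, 1.1], [0.5, -1.1], [-1.1, -0.4], [-0.6, 0.8], [-0.5, -0.4], [0.4, 0.1], [-0.9, -0.5], [-0.2, 0.3], [1.1, -0.2], [0.8, 0.3]]
hub [530.54782568 236.79948578 132.        ]
```

```bash
python3 - <<'E'
from h import *
s=st();tilt(s)
p=dict(np.load("w12.npz"))
R=Ro.from_euler("xyz",s["tool_rot"]).as_matrix()
im=cv2.imread("pics/w12.png")[220:260,195:365]; cv2.imwrite("pics/w12b.png",cv2.resize(im,None,fx=4.5,fy=4.5,interpolation=cv2.INTER_CUBIC))
for x,y,z in [(16,-40,3.6-10+0),(16,40,-6.4),(16,-40,3.6),(16,40,3.6),(11,-11,-36.4),(11,11,-36.4)]:
    # z tool: plate bottom is 3.6 below?  base = rep+3.6 above => tool z=-3.6
    pass
for n,x,y,h in [("pl top",16,-40,10),("pl top",16,40,10),("pl bot",16,-40,0),("pl bot",16,40,0),("ch top",11,-11,40),("ch top",11,11,40)]:
    print(n,w2px(p,s["tool_pos"]+R@np.array([x,y,-(3.6+h)])/1000).round(1))
plan(591.6,223,243,-.215)
E
```

```text
t 19.85 pos [499.8 200.  244.1] rpy [-3.1287 -0.0258 -0.2068] F [-2.5  4.8 -1.2] T [0.26 0.15 0.03] op 21.8 q [0.24 0.32 1.45 0.   1.34 2.02]
tilt radial 0.0286 tang -0.0036
pl top [194.2 233.5]
pl top [340.8 233.1]
pl bot [198.3 228.1]
pl bot [337.6 227.6]
ch top [241.1 264.9]
ch top [289.4 264.9]
delta tool mm [ 85.1 -41.3   3.8] turn 0.0082
```

View pics/w12b.png

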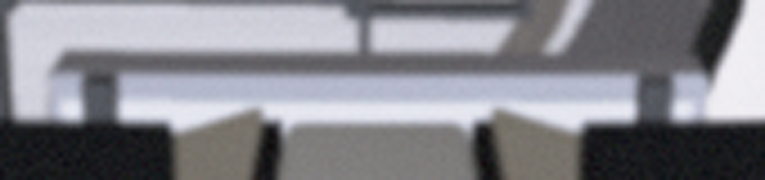

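```bash
python3 - <<'E'
from h import *
p=dict(np.load("w12.npz"))
R=Ro.from_euler("xyz",[-3.1327,-.0276,-.2107]).as_matrix();T=np.array([.5018,.1941,.2439])
for n,x,y,h in [("pl top",16,-40,10),("pl top",16,40,10),("pl bot",16,-40,0),("pl bot",16,40,0),("pl bot",18,40,0)]:
    print(n,w2px(p,T+R@np.array([x,y,-(3.6+h)])/1000).round(1))
E
```

```text
pl top [203.4 227.6]
pl top [350.8 227.8]
pl bot [207.2 222.4]
pl bot [347.2 222.5]
pl bot [347.4 219.1]
```

```bash
python3 - <<'E'
from h import *
p=dict(np.load("w12.npz"))
R=Ro.from_euler("xyz",[-3.1327,-.0276,-.2107]).as_matrix();T=np.array([.5018,.1941,.2439])
print(R.T@(-p["R"].T@p["t"]-T), R.T@p["R"].T[:,2])
s=st()
p=cams.read_camera("wrist"); cv2.imwrite("pics/w13.png",p["color"][:,:,::-1]); np.savez("w13.npz",K=p["K"],R=p["R"],t=p["t"])
R=Ro.from_euler("xyz",s["tool_rot"]).as_matrix();T=s["tool_pos"]
print(R.T@(-p["R"].T@p["t"]-T), R.T@p["R"].T[:,2])
for n,x,y,h in [("pl top",16,-40,10),("pl top",16,40,10),("pl bot",16,-40,0),("pl bot",16,40,0),("pl bot",18,40,0)]:
    print(n,w2px(p,T+R@np.array([x,y,-(3.6+h)])/1000).round(1))
im=cv2.imread("pics/w13.png")[210:260,195:365]; cv2.imwrite("pics/w13b.png",cv2.resize(im,None,fx=4.5,fy=4.5,interpolation=cv2.INTER_CUBIC))
E
```

```text
[ 0.06844223  0.00075853 -0.1789571 ] [-2.59734679e-01 -5.34504688e-04  9.65679870e-01]
t 19.85 pos [499.8 200.  244.1] rpy [-3.1287 -0.0258 -0.2068] F [-2.5  4.8 -1.2] T [0.26 0.15 0.03] op 21.8 q [0.24 0.32 1.45 0.   1.34 2.02]
[ 0.06844393  0.00081773 -0.17894716] [-2.59686372e-01 -4.84365087e-04  9.65692888e-01]
pl top [203.3 227.6]
pl top [350.7 227.8]
pl bot [207.1 222.4]
pl bot [347.1 222.5]
pl bot [347.3 219.1]
```

View pics/w13b.png

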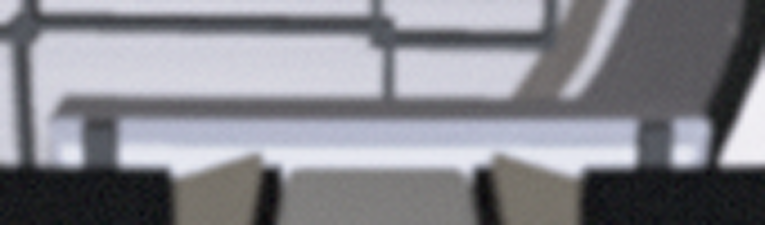

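```bash
python3 - <<'E'
from h import *
p=dict(np.load("w13.npz"))
Rc=p["R"];Tc=p["t"]
# rebuild camera for w11
def campose(rpy,pos):
    R=Ro.from_euler("xyz",rpy).as_matrix()
    ct=np.array([.06844,.0008,-.17895]); s=telemetry.observe()
    R0=Ro.from_euler("xyz",s["tool_rot"]).as_matrix()
    Rct=R0.T@Rc.T  # cam axes in tool
    Rw=R@Rct; c=np.array(pos)+R@ct
    return dict(K=p["K"],R=Rw.T,t=-Rw.T@c)
q=campose([-3.1371,.011,-1.4667],[.6104,-.2644,-.0085])
R=Ro.from_euler("xyz",[-3.1371,.011,-1.4667]).as_matrix();T=np.array([.6104,-.2644,-.0085])
for u,v,z in [(198,229,.01),(345,231,.01),(271,230,.01)]:
    X=px2w(q,u,v,z); print(X*1000, (R.T@(X-T)*1000).round(1))
for u,v,z in [(238,106,.01),(392,125,.01),(321,150,.04)]:
    X=px2w(q,u,v,z); print(X*1000)
E
```

```text
[ 654.10156302 -276.78023322   10.        ] [ 16.6 -42.3 -18.5]
[ 576.87106757 -283.88174708   10.        ] [ 15.7  35.3 -18.8]
[ 615.54042112 -280.48067877   10.        ] [ 16.3  -3.5 -18.7]
[ 637.72371813 -341.62781184   10.        ]
[ 560.49562534 -341.76507836   10.        ]
[ 599.07828098 -326.13575062   40.        ]
```

```bash
python3 - <<'E'
from h import *
plan(596,222,130,-.215)
E
```

```text
delta tool mm [ 85.  -42.6 116.7] turn 0.01
```

Emit:
servo_tool(
  targets="43 -21 0 0.01;42 -21 0 0;0 0 40 0;0 0 40 0;0 0 30 0;0 0 0 0",
)

```text
time: 20.65
tool_pos: [0.6002, 0.2192, 0.1404]
tool_rot: [-3.129, -0.034, -0.214]
contact_force: [0.0, 0.9, -0.6]
opening: 0.0219
```

```bash
python3 - <<'E'
from h import *
s=st();tilt(s)
p=cams.read_camera("wrist"); cv2.imwrite("pics/w14.png",p["color"][:,:,::-1]); np.savez("w14.npz",K=p["K"],R=p["R"],t=p["t"])
plan(596,222,84,-.215)
E
```

```text
t 20.65 pos [600.2 219.2 140.4] rpy [-3.1291 -0.0344 -0.2143] F [ 0.   0.9 -0.6] T [0.07 0.05 0.01] op 21.9 q [ 0.23  0.58  1.32 -0.    1.2   2.02]
tilt radial 0.0357 tang -0.0079
delta tool mm [-7.9 -0.5 58. ] turn 0.0007
```

View pics/w14.png

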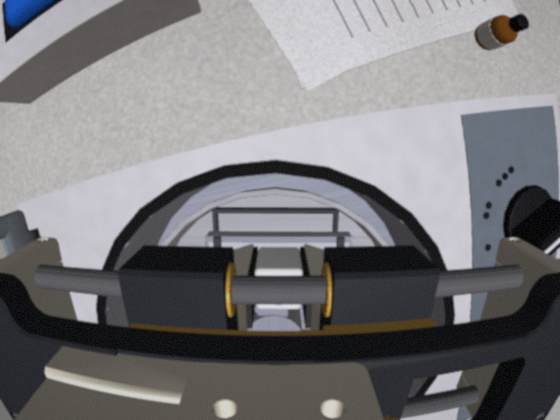

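```bash
python3 - <<'E'
from h import *
s=st()
p=dict(np.load("w14.npz"))
R=Ro.from_euler("xyz",s["tool_rot"]).as_matrix();T=s["tool_pos"]*1000
im=cv2.imread("pics/w14.png")[195:255,195:365]; cv2.imwrite("pics/w14b.png",cv2.resize(im,None,fx=4.5,fy=4.5,interpolation=cv2.INTER_CUBIC))
ex=np.array([np.cos(-.215),np.sin(-.215)]);ey=np.array([-ex[1],ex[0]]);c=np.array([531,236.2])
for a,b in [(81.5,43.5),(81.5,-43.5)]:
    print(w2px(p,np.r_[c+a*ex+b*ey,93]/1000))
E
```

```text
t 20.7 pos [601.3 219.5 142.3] rpy [-3.1277 -0.0377 -0.2143] F [ 0.1 -0.4 -0.6] T [0.07 0.03 0.02] op 21.7 q [ 0.23  0.58  1.32 -0.    1.2   2.02]
[216.18909073 211.69575922]
[335.49566148 212.24262476]
```

View pics/w14b.png

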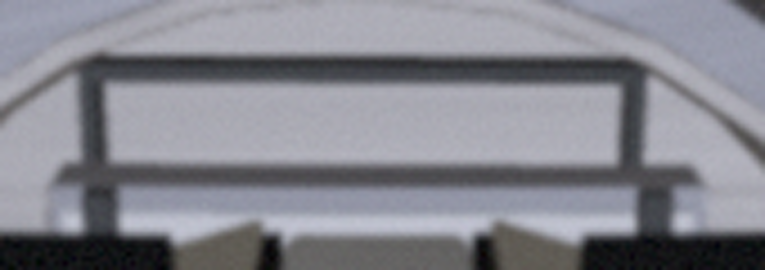

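Emit:
servo_tool(
  targets="-5 -1 15 0;-5 -1 15 0;0 0 10 0;0 0 2 0",
)

```text
time: 21.2
tool_pos: [0.5959, 0.2242, 0.1036]
tool_rot: [-3.124, -0.046, -0.215]
contact_force: [0.0, -0.3, -0.4]
opening: 0.0219
```

```bash
python3 - <<'E'
from h import *
p=cams.read_camera("wrist"); crop(p,"w15.png",140,150,280,180,2.8)
s=st();tilt(s)
plan(596,222,84,-.215)
E
```

```text
t 21.25 pos [596.  224.3 103.7] rpy [-3.1235 -0.0463 -0.2147] F [ 0.5  0.2 -0.4] T [-0.    0.03  0.  ] op 21.9 q [ 0.24  0.61  1.39 -0.    1.1   2.03]
tilt radial 0.0487 tang -0.0100
delta tool mm [-0.5  2.6 19.7] turn 0.0003
```

View pics/w15.png

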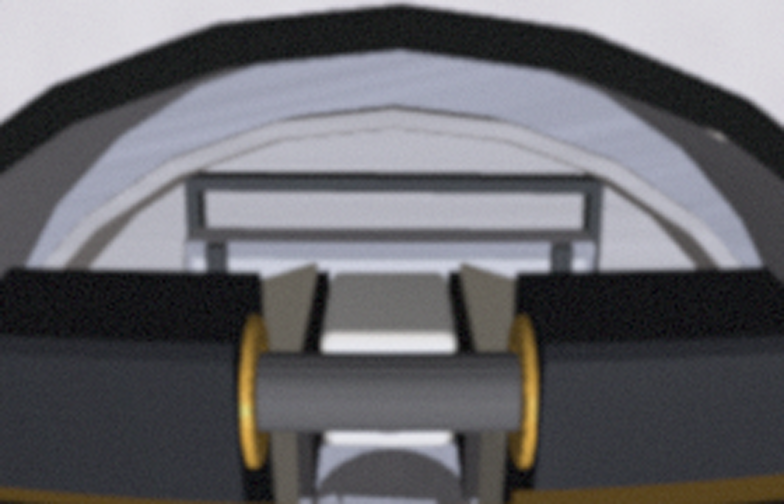

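Emit:
servo_tool(
  targets="0 2 10 0;0 1 8 0;0 0 3 0",
)

```text
time: 21.62
tool_pos: [0.5973, 0.2213, 0.0824]
tool_rot: [-3.123, -0.048, -0.215]
contact_force: [-0.2, 0.6, 7.4]
opening: 0.0219
```

```bash
python3 - <<'E'
from h import *
p=cams.read_camera("wrist"); crop(p,"w16.png",140,150,280,180,2.8)
s=st();tilt(s)
plan(596,222,84,-.215)
E
```

```text
t 21.68 pos [597.3 221.3  82.6] rpy [-3.1227 -0.0483 -0.2149] F [-1.1 -0.8  0.9] T [-0.07  0.19  0.  ] op 22.1 q [ 0.24  0.63  1.41 -0.    1.05  2.02]
tilt radial 0.0509 tang -0.0102
delta tool mm [-1.4 -0.4 -1.5] turn 0.0001
```

View pics/w16.png

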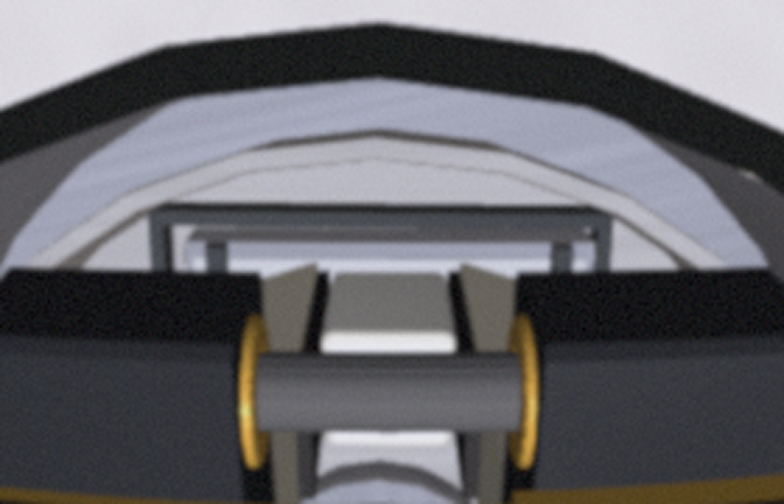

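Emit:
servo_tool(
  targets="-1 -2 0 0;0 0 2 0",
)

```text
time: 21.92
tool_pos: [0.5975, 0.2237, 0.082]
tool_rot: [-3.122, -0.05, -0.215]
contact_force: [-1.7, -0.2, 10.0]
opening: 0.0216
```

Emit:
servo_tool(
  targets="0 0 0 0;0 0 0 0;0 0 -2 0;0 0 -15 0;0 0 -30 0",
  hand=0.42,
)

```text
time: 22.55
tool_pos: [0.5938, 0.2234, 0.1289]
tool_rot: [-3.124, -0.047, -0.215]
contact_force: [0.2, -0.2, 0.3]
opening: 0.0389
```

```bash
python3 - <<'E'
from h import *
p=cams.read_camera("wrist"); cv2.imwrite("pics/w17.png",p["color"][:,:,::-1])
s=st();tilt(s)
E
```

```text
t 22.6 pos [596.3 224.1 134.4] rpy [-3.1198 -0.0542 -0.2146] F [1.1 0.5 4.7] T [ 0.08 -0.09 -0.05] op 38.6 q [ 0.24  0.57  1.36 -0.    1.15  2.03]
tilt radial 0.0573 tang -0.0111
```

View pics/w17.png

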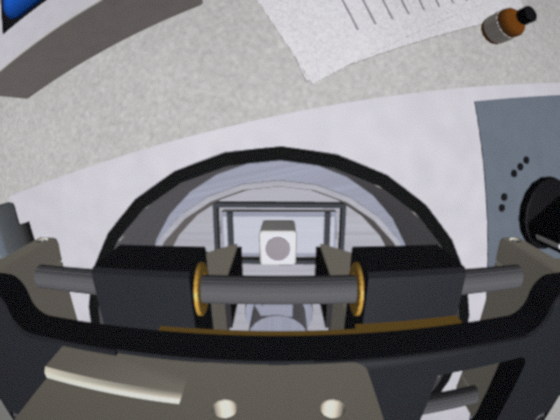

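Emit:
servo_tool(
  targets="-35 1 0 0;-35 1 0 0;-33 0 0 0;0 0 18 0;0 0 18 0;0 0 2 0",
  hand=0,
  squeeze=20,
)

```text
time: 23.35
tool_pos: [0.4983, 0.2463, 0.0978]
tool_rot: [-3.113, -0.066, -0.215]
contact_force: [-0.2, -0.8, -0.1]
opening: 0.0003
```

```bash
python3 - <<'E'
from h import *
p=cams.read_camera("wrist"); cv2.imwrite("pics/w18.png",p["color"][:,:,::-1])
s=st();tilt(s)
E
```

```text
t 23.4 pos [498.8 246.4  98.3] rpy [-3.112  -0.0675 -0.2153] F [0.5 0.  0.8] T [0.06 0.02 0.  ] op 0.4 q [ 0.33  0.47  1.66 -0.01  0.94  2.12]
tilt radial 0.0712 tang -0.0190
```

View pics/w18.png

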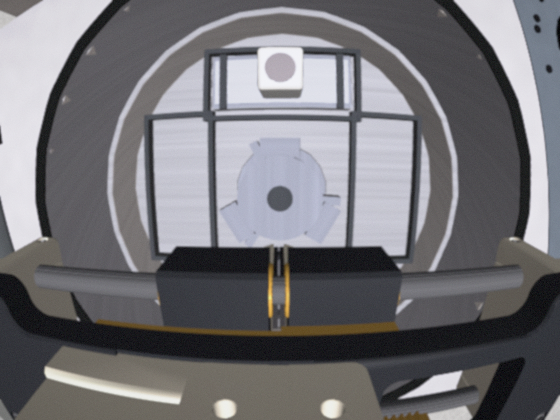

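Emit:
servo_tool(
  targets="8 0 0 0;10 0 0 0;10 0 0 0",
)

```text
time: 23.78
tool_pos: [0.5042, 0.2451, 0.0995]
tool_rot: [-3.118, -0.021, -0.215]
contact_force: [-38.9, 10.6, 21.7]
opening: 0.0003
```

```bash
python3 - <<'E'
from h import *
s=st();tilt(s)
E
```

```text
t 23.77 pos [504.2 245.1  99.5] rpy [-3.1177 -0.0205 -0.2153] F [-38.9  10.6  21.7] T [1.79 6.21 0.14] op 0.3 q [0.31 0.49 1.6  0.01 1.01 2.09]
tilt radial 0.0309 tang 0.0060
```

Emit:
servo_tool(
  targets="10 0 0 0;9 0 0 0;-6 0 0 0;-10 0 0 0",
)

```text
time: 24.28
tool_pos: [0.4877, 0.2493, 0.1019]
tool_rot: [-3.123, 0.019, -0.212]
contact_force: [1.2, -0.2, -0.1]
opening: 0.0002
```

```bash
python3 - <<'E'
from h import *
s=st();tilt(s)
E
```

```text
t 24.27 pos [487.7 249.3 101.9] rpy [-3.1225  0.0189 -0.2124] F [ 1.2 -0.2 -0.1] T [-0.02 -0.   -0.02] op 0.2 q [0.32 0.49 1.6  0.03 1.06 2.08]
tilt radial -0.0026 tang 0.0267
```

Emit:
servo_tool(
  targets="0 0 -30 0;0 0 -35 0.13;0 0 -30 0.16;0 0 -10 0.16;0 0 0 0.16;0 0 0 0.16;0 0 0 0.16;0 0 0 0.15;0 0 0 0.13;44 -5 0 0;44 -5 0 0;44 -5 0 0;44 -5 0 0;44 -5 0 0;44 -5 0 0;44 -5 25 0;38 -5 35 0;0 0 25 0",
  hand=0.5,
)

```text
time: 26.52
tool_pos: [0.6159, -0.1442, 0.1009]
tool_rot: [-3.11, 0.077, -1.388]
contact_force: [-0.4, 0.5, 0.2]
opening: 0.046
```

```bash
python3 - <<'E'
from h import *
p=cams.read_camera("wrist"); cv2.imwrite("pics/w19.png",p["color"][:,:,::-1]); np.savez("w19.npz",K=p["K"],R=p["R"],t=p["t"])
s=st();tilt(s)
E
```

```text
t 26.57 pos [ 614.  -142.2   97.8] rpy [-3.1146  0.08   -1.3876] F [-1.2  0.4 -2.8] T [0.09 0.06 0.01] op 45.8 q [-0.39  0.63  1.35  0.09  1.18  2.53]
tilt radial -0.0072 tang 0.0840
```

View pics/w19.png

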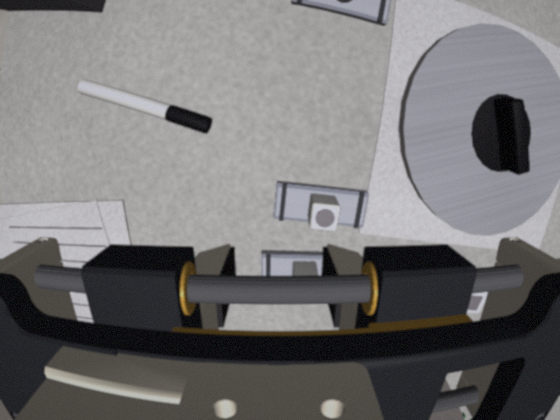

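Emit:
servo_tool(
  targets="-33 28 0 0;-33 28 0 0;-33 28 0 0;-28 25 0 0;-5 0 0 0",
)

```text
time: 27.2
tool_pos: [0.4809, -0.031, 0.1077]
tool_rot: [-3.109, 0.076, -1.389]
contact_force: [1.5, -0.9, 1.1]
opening: 0.046
```

```bash
python3 - <<'E'
from h import *
s=st();tilt(s)
E
```

```text
t 27.2 pos [480.9 -31.  107.7] rpy [-3.1093  0.0761 -1.3892] F [ 1.5 -0.9  1.1] T [ 0.09 -0.03  0.02] op 46.0 q [-0.28  0.37  1.79  0.1   0.99  2.62]
tilt radial 0.0128 tang 0.0816
```

Emit:
servo_tool(
  targets="-13 0 0 0;-12 0 0 0;-8 0 0 0;-8 0 0 0",
)

```text
time: 27.7
tool_pos: [0.4783, -0.0015, 0.1119]
tool_rot: [-3.105, 0.051, -1.389]
contact_force: [-1.4, -54.5, -8.7]
opening: 0.0455
```

```bash
python3 - <<'E'
from h import *
s=st();tilt(s)
E
```

```text
t 27.7 pos [478.3  -1.5 111.9] rpy [-3.1053  0.0513 -1.3892] F [ -1.4 -54.5  -8.7] T [-9.02  0.66 -2.01] op 45.5 q [-0.21  0.35  1.81  0.07  0.97  2.71]
tilt radial 0.0263 tang 0.0570
```

Emit:
servo_tool(
  targets="-6 0 0 0;-6 0 0 0;-6 0 0 0",
)

```text
time: 28.08
tool_pos: [0.4784, -0.0029, 0.1121]
tool_rot: [-3.108, 0.019, -1.394]
contact_force: [-1.9, -30.1, -1.8]
opening: 0.0458
```

```bash
python3 - <<'E'
from h import *
s=st();tilt(s)
E
```

```text
t 28.07 pos [478.4  -2.9 112.1] rpy [-3.1078  0.0192 -1.3942] F [ -1.9 -30.1  -1.8] T [-4.85  0.38 -1.12] op 45.8 q [-0.19  0.35  1.81  0.04  0.96  2.76]
tilt radial 0.0297 tang 0.0250
```

Emit:
servo_tool(
  targets="-6 0 0 0;-6 0 0 0;-6 0 0 0;8 0 0 0;15 0 0 0;20 0 0 0",
)

```text
time: 28.82
tool_pos: [0.487, -0.0476, 0.1129]
tool_rot: [-3.11, -0.012, -1.398]
contact_force: [0.2, -0.1, 0.2]
opening: 0.0458
```

```bash
python3 - <<'E'
from h import *
s=st();tilt(s)
plan(581.5,-87,100,-1.419)
E
```

```text
t 28.82 pos [487.  -47.6 112.9] rpy [-3.1101 -0.0119 -1.3985] F [ 0.2 -0.1  0.2] T [ 0.1  -0.04  0.04] op 45.8 q [-0.26  0.36  1.79  0.    0.96  2.71]
tilt radial 0.0335 tang -0.0031
delta tool mm [ 54.8 -85.9  16.2] turn 0.0205
```

Emit:
servo_tool(
  targets="19 -30 4 0.02;19 -30 4 0;15 -26 4 0;0 0 0 0",
)

```text
time: 29.32
tool_pos: [0.5843, -0.0895, 0.1034]
tool_rot: [-3.109, -0.01, -1.42]
contact_force: [-0.8, 0.3, -0.2]
opening: 0.0458
```

```bash
python3 - <<'E'
from h import *
p=cams.read_camera("wrist"); cv2.imwrite("pics/w20.png",p["color"][:,:,::-1]); np.savez("w20.npz",K=p["K"],R=p["R"],t=p["t"])
s=st();tilt(s)
E
```

```text
t 29.38 pos [583.1 -89.  103.4] rpy [-3.1102 -0.0092 -1.42  ] F [-0.4 -1.2 -0.1] T [ 0.09 -0.01 -0.02] op 45.9 q [-0.28  0.54  1.51  0.01  1.06  2.7 ]
tilt radial 0.0327 tang 0.0006
```

View pics/w20.png

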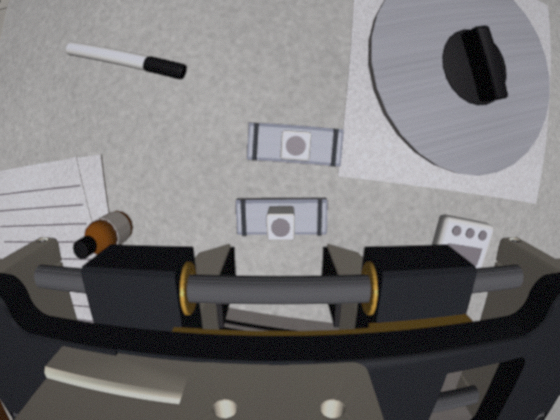

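```bash
python3 - <<'E'
from h import *
im=cv2.imread("pics/w20.png")[110:250,225:355]; cv2.imwrite("pics/w20a.png",cv2.resize(im,None,fx=4.5,fy=4.5,interpolation=cv2.INTER_CUBIC))
E
```

```text
(no output)
```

View pics/w20a.png

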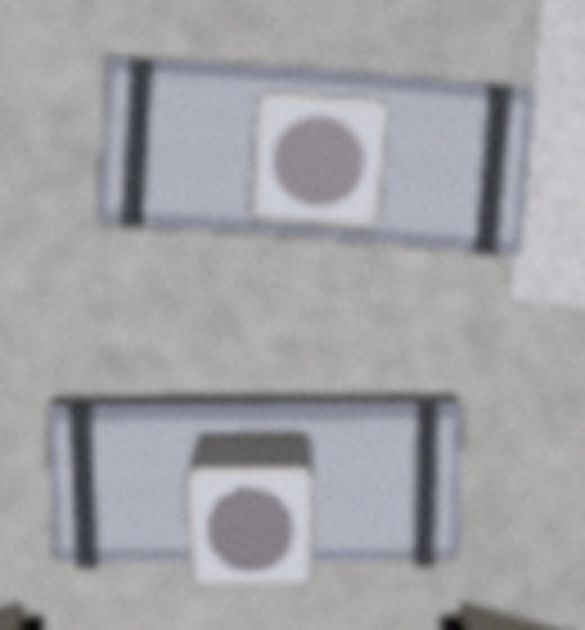

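```bash
cat >> h.py <<'E'
def quad(p,pts,z,n=""):
    """pts order TL TR BR BL, length along TL-TR"""
    W=np.array([px2w(p,u,v,z)*1000 for u,v in pts]); c=W.mean(0)
    d=(W[1]+W[2])-(W[0]+W[3]); a=np.arctan2(d[1],d[0])
    print(n,"centre",c.round(1),"len",round(np.linalg.norm(d)/2,1),"wid",round(np.linalg.norm((W[3]+W[2])-(W[0]+W[1]))/2,1),"ang",round(a,4),"grasp yaw",round(a-np.pi/2,4),round(a+np.pi/2,4))
    return c,a
E
python3 - <<'E'
from h import *
p=dict(np.load("w20.npz"))
g=lambda L:[(225+u/4.5,110+v/4.5) for u,v in L]
quad(p,g([(55,402),(458,400),(458,557),(55,556)]),.010,"a")
quad(p,g([(105,60),(528,90),(518,248),(100,222)]),.010,"b")
for u,v in [(250,525)]: print("a top",px2w(p,225+u/4.5,110+v/4.5,.04)*1000)
for u,v in [(318,160)]: print("b top",px2w(p,225+u/4.5,110+v/4.5,.04)*1000)
plan(581.5,-86,-5,-1.42)
E
```

```text
a centre [582.  -84.5  10. ] len 78.4 wid 31.3 ang -2.9804 grasp yaw -4.5512 -1.4096
b centre [ 581.1 -148.1   10. ] len 78.7 wid 30.2 ang -3.0488 grasp yaw -4.6196 -1.478
a top [582.40005047 -84.42661272  40.        ]
b top [ 580.86875056 -148.16037801   40.        ]
delta tool mm [ -4.2   4.6 108.3] turn -0.0
```

Emit:
servo_tool(
  targets="-3 2 35 -0.01;-3 2 40 0;0 0 25 0;0 0 8 0",
)

```text
time: 29.88
tool_pos: [0.5793, -0.0823, -0.0056]
tool_rot: [-3.11, -0.009, -1.408]
contact_force: [0.2, -0.2, 0.5]
opening: 0.0458
```

```bash
python3 - <<'E'
from h import *
s=st();tilt(s)
plan(582,-84.5,-5,-1.41)
E
```

```text
t 29.88 pos [579.3 -82.3  -5.6] rpy [-3.1097 -0.0088 -1.4082] F [ 0.2 -0.2  0.5] T [ 0.14 -0.06 -0.02] op 45.8 q [-0.28  0.67  1.62  0.01  0.81  2.7 ]
tilt radial 0.0331 tang 0.0012
delta tool mm [ 2.6 -2.3 -0.5] turn 0.0018
```

Emit:
servo_tool(
  targets="2 -2 0 0;0 0 1 0;0 0 1 0;0 0 0 0",
  hand=0,
  squeeze=30,
)

```text
time: 30.38
tool_pos: [0.5826, -0.0842, -0.0044]
tool_rot: [-3.107, -0.01, -1.408]
contact_force: [-0.6, -0.0, -0.8]
opening: 0.0219
```

```bash
python3 - <<'E'
from h import *
s=st();tilt(s)
E
```

```text
t 30.38 pos [582.6 -84.2  -4.4] rpy [-3.1066 -0.0101 -1.4078] F [-0.6 -0.  -0.8] T [ 0.14  0.03 -0.01] op 21.9 q [-0.28  0.67  1.61  0.01  0.82  2.7 ]
tilt radial 0.0365 tang 0.0009
```

Emit:
servo_tool(
  targets="0 0 -15 0;0 0 -30 -0.15;0 0 -30 -0.15;0 0 -30 -0.15;0 0 -30 -0.15;0 0 -30 -0.15;0 0 -25 -0.15;0 0 -15 -0.15;0 0 0 -0.14;-22 -37 0 0;-22 -37 0 0;-22 -37 0 0;-22 -37 0 0;-22 -37 0 0;-22 -37 0 0;-22 -37 0 0;-15 -24 0 0;-8 -12 0 0",
)

```text
time: 32.62
tool_pos: [0.4496, 0.2469, 0.2179]
tool_rot: [-3.136, -0.058, -0.18]
contact_force: [0.1, 0.4, -0.2]
opening: 0.0222
```

```bash
python3 - <<'E'
from h import *
s=st();tilt(s)
plan(470.4,249.4,130,-.215)
p=cams.read_camera("wrist"); cv2.imwrite("pics/w21.png",p["color"][:,:,::-1]); np.savez("w21.npz",K=p["K"],R=p["R"],t=p["t"])
E
```

```text
t 32.62 pos [449.6 246.9 217.9] rpy [-3.1363 -0.0581 -0.1805] F [ 0.1  0.4 -0.2] T [ 0.03  0.06 -0.03] op 22.2 q [ 0.37  0.28  1.58 -0.03  1.23  2.13]
tilt radial 0.0484 tang -0.0325
delta tool mm [14.8 -5.7 89. ] turn 0.0345
```

View pics/w21.png

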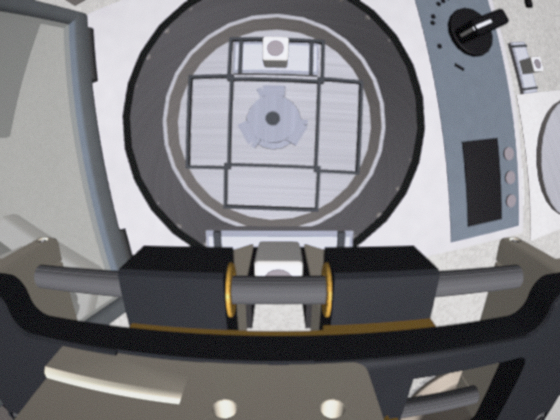

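```bash
python3 - <<'E'
from h import *
im=cv2.imread("pics/w21.png")[20:260,170:370]; cv2.imwrite("pics/w21a.png",cv2.resize(im,None,fx=2.5*1.2,fy=2.5,interpolation=cv2.INTER_CUBIC)) if 0 else cv2.imwrite("pics/w21a.png",cv2.resize(im,None,fx=2.5,fy=2.5,interpolation=cv2.INTER_CUBIC))
im=cv2.imread("pics/w21.png")[210:260,195:365]; cv2.imwrite("pics/w21b.png",cv2.resize(im,None,fx=4.5,fy=4.5,interpolation=cv2.INTER_CUBIC))
E
```

```text
(no output)
```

View pics/w21b.png

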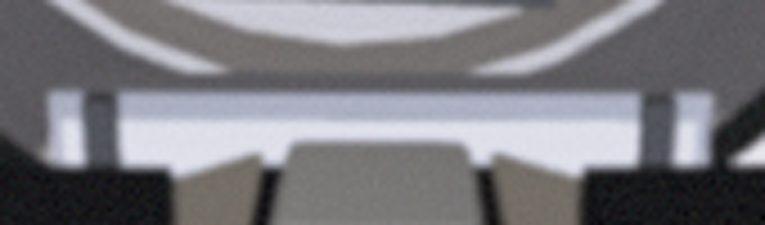

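View pics/w21a.png

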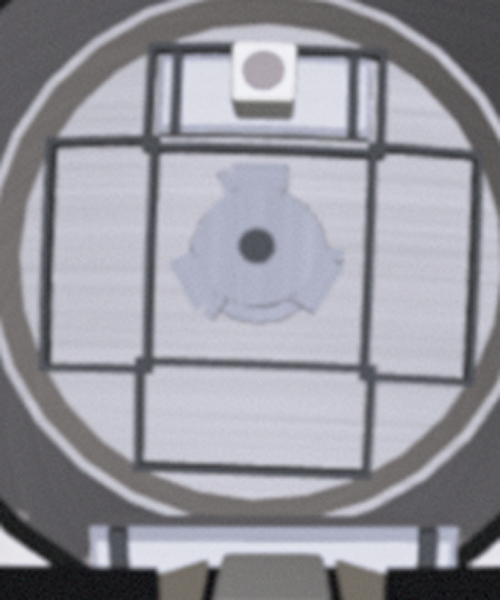

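Emit:
servo_tool(
  targets="8 -3 0 0.034;8 -3 20 0;0 0 35 0;0 0 25 0;0 0 10 0",
)

```text
time: 33.3
tool_pos: [0.4783, 0.2463, 0.1292]
tool_rot: [-3.131, -0.064, -0.227]
contact_force: [-0.1, 0.1, -0.7]
opening: 0.0218
```

```bash
python3 - <<'E'
from h import *
s=st();tilt(s)
plan(472.4,249,84,-.215)
p=cams.read_camera("wrist"); crop(p,"w22.png",140,100,280,220,2.8)
E
```

```text
t 33.3 pos [478.3 246.3 129.2] rpy [-3.1312 -0.0637 -0.2271] F [-0.1  0.1 -0.7] T [ 0.06  0.03 -0.01] op 21.8 q [ 0.35  0.41  1.65 -0.03  1.02  2.16]
tilt radial 0.0553 tang -0.0332
delta tool mm [-9.2 -0.9 44.7] turn -0.0121
```

View pics/w22.png

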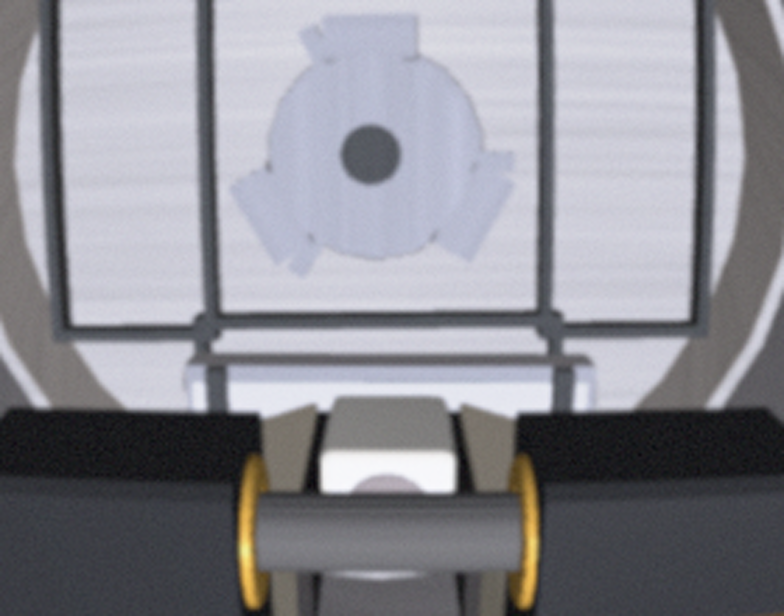

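Emit:
servo_tool(
  targets="-5 -1 10 -0.012;-4 -1 15 0;0 0 12 0;0 0 2 0",
)

```text
time: 33.85
tool_pos: [0.474, 0.2499, 0.0896]
tool_rot: [-3.13, -0.067, -0.216]
contact_force: [0.0, 0.3, -1.7]
opening: 0.0218
```

```bash
python3 - <<'E'
from h import *
s=st();tilt(s)
plan(472.4,249.5,84,-.215)
p=cams.read_camera("wrist"); crop(p,"w23.png",140,100,280,220,2.8)
E
```

```text
t 33.85 pos [474.  249.9  89.6] rpy [-3.1302 -0.0671 -0.2156] F [ 0.   0.3 -1.7] T [0.03 0.08 0.02] op 21.8 q [ 0.36  0.45  1.71 -0.03  0.92  2.17]
tilt radial 0.0586 tang -0.0345
delta tool mm [-1.9  0.8  5.5] turn -0.0006
```

View pics/w23.png

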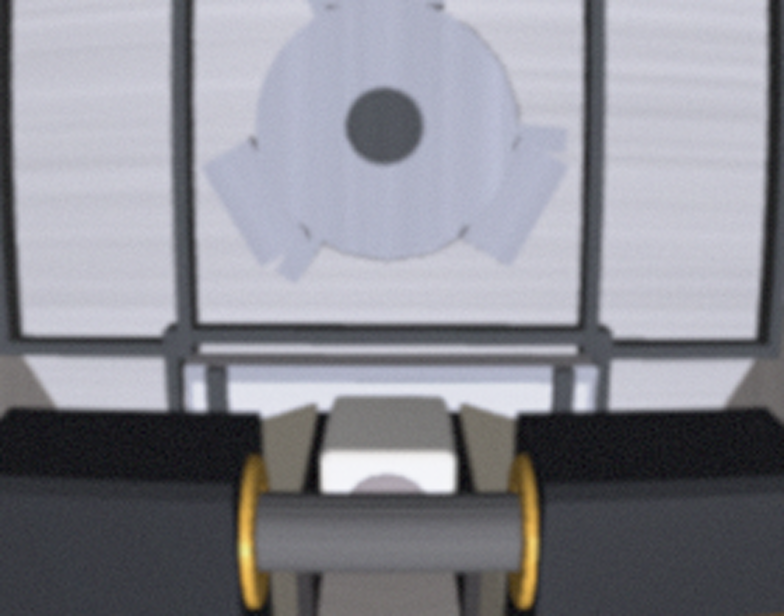

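Emit:
servo_tool(
  targets="-1 0 4 0;0 0 4 0;0 0 2 0",
)

```text
time: 34.28
tool_pos: [0.4751, 0.2504, 0.0814]
tool_rot: [-3.129, -0.071, -0.216]
contact_force: [-3.2, -3.9, 16.4]
opening: 0.0218
```

Emit:
servo_tool(
  targets="0 0 0 0;0 0 0 0;0 0 -1 0;0 0 -8 0;0 0 -20 0;0 0 -15 0",
  hand=0.42,
)

```text
time: 35.02
tool_pos: [0.4717, 0.2504, 0.1267]
tool_rot: [-3.129, -0.07, -0.216]
contact_force: [0.7, -0.3, -0.1]
opening: 0.0386
```

```bash
python3 - <<'E'
from h import *
p=cams.read_camera("wrist"); cv2.imwrite("pics/w24.png",p["color"][:,:,::-1])
s=st();tilt(s)
E
```

```text
t 35.08 pos [472.5 250.8 128.6] rpy [-3.1275 -0.0721 -0.2156] F [ 1.3 -0.2  1.7] T [0.01 0.01 0.05] op 38.8 q [ 0.36  0.4   1.67 -0.03  1.    2.16]
tilt radial 0.0641 tang -0.0359
```

View pics/w24.png

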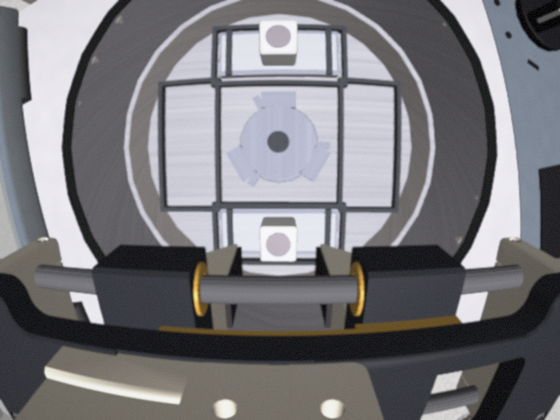

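Emit:
servo_tool(
  targets="37 0 0 0;37 0 0 0;37 0 3 0;30 0 5 0;4 0 2 0",
  hand=0,
)

```text
time: 35.7
tool_pos: [0.6183, 0.2197, 0.1307]
tool_rot: [-3.126, -0.074, -0.214]
contact_force: [0.0, 0.1, 0.1]
opening: 0.0004
```

```bash
python3 - <<'E'
from h import *
s=st();tilt(s)
E
```

```text
t 35.7 pos [618.3 219.7 130.7] rpy [-3.126  -0.0743 -0.214 ] F [0.  0.1 0.1] T [0.06 0.04 0.01] op 0.4 q [ 0.23  0.6   1.32 -0.02  1.15  2.03]
tilt radial 0.0713 tang -0.0259
```

Emit:
servo_tool(
  targets="0 0 8 0;2 0 7 0;8 0 0 0;9 0 0 0",
)

```text
time: 36.2
tool_pos: [0.6358, 0.2167, 0.1159]
tool_rot: [-3.127, -0.072, -0.212]
contact_force: [-0.1, -0.1, 0.7]
opening: 0.0003
```

```bash
python3 - <<'E'
from h import *
s=st();tilt(s)
E
```

```text
t 36.2 pos [635.8 216.7 115.9] rpy [-3.1269 -0.0715 -0.2119] F [-0.1 -0.1  0.7] T [ 0.06  0.05 -0.05] op 0.3 q [ 0.22  0.64  1.28 -0.02  1.15  2.01]
tilt radial 0.0689 tang -0.0241
```

Emit:
servo_tool(
  targets="9 0 0 0;9 0 0 0;9 0 0 0",
)

```text
time: 36.58
tool_pos: [0.6374, 0.2163, 0.1162]
tool_rot: [-3.137, -0.015, -0.205]
contact_force: [-36.1, 1.8, 18.4]
opening: 0.0003
```

```bash
python3 - <<'E'
from h import *
s=st();tilt(s)
E
```

```text
t 36.58 pos [637.4 216.3 116.2] rpy [-3.1372 -0.0151 -0.2051] F [-36.1   1.8  18.4] T [0.49 5.74 0.42] op 0.3 q [ 0.21  0.68  1.21 -0.    1.24  1.99]
tilt radial 0.0152 tang -0.0038
```

Emit:
servo_tool(
  targets="9 0 0 0;-5 0 0 0;-10 0 -5 0;0 0 -20 -0.1;0 0 -25 -0.155;0 0 -25 -0.155;0 0 -10 -0.155;0 0 0 -0.155;0 0 0 -0.155;0 0 0 -0.155;0 0 0 -0.155;0 0 0 -0.155;0 0 0 -0.155;0 0 0 -0.155;0 0 0 -0.155;0 0 0 -0.1;0 0 0 -0.05",
  hand=0.5,
)

```text
time: 38.7
tool_pos: [0.6288, 0.2189, 0.2154]
tool_rot: [3.12, 0.002, 1.817]
contact_force: [0.1, 0.2, -0.5]
opening: 0.046
```

```bash
python3 - <<'E'
from h import *
s=st();tilt(s)
plan(581,-148,200,1.664)
E
```

```text
t 38.7 pos [628.8 218.9 215.4] rpy [3.1204e+00 1.9000e-03 1.8170e+00] F [ 0.1  0.2 -0.5] T [ 0.01 -0.1  -0.02] op 46.0 q [ 0.22  0.59  1.09 -0.    1.44 -0.03]
tilt radial 0.0210 tang -0.0037
delta tool mm [-344.1 -136.1   13.2] turn 0.153
```

Emit:
servo_tool(
  targets="-10 -4 0 0;-20 -8 0 0;-30 -12 0 0;-30 -12 0 0;-30 -12 0 0;-30 -12 0 0;-30 -12 0 0;-30 -12 0 0;-30 -12 5 0;-30 -12 15 0;-28 -11 20 0;-16 -6 25 0;-6 -2 20 0.08;0 0 10 0.07",
)

```text
time: 40.45
tool_pos: [0.5771, -0.1526, 0.1215]
tool_rot: [3.108, 0.006, 1.638]
contact_force: [0.9, 0.7, -0.3]
opening: 0.0457
```

```bash
python3 - <<'E'
from h import *
p=cams.read_camera("wrist"); cv2.imwrite("pics/w25.png",p["color"][:,:,::-1]); np.savez("w25.npz",K=p["K"],R=p["R"],t=p["t"])
s=st();tilt(s)
plan(581,-148,100,1.664)
E
```

```text
t 40.5 pos [ 576.6 -152.3  120.4] rpy [3.1094 0.0056 1.6353] F [-0.6 -1.  -1.4] T [-0.04 -0.08 -0.04] op 45.9 q [-0.39  0.53  1.47  0.01  1.11 -0.46]
tilt radial 0.0323 tang 0.0049
delta tool mm [ 4.1  4.  20.5] turn -0.0287
```

View pics/w25.png

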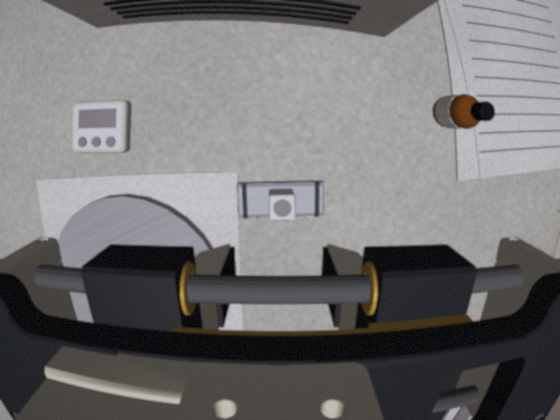

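```bash
python3 - <<'E'
from h import *
im=cv2.imread("pics/w25.png")[165:235,225:340]; cv2.imwrite("pics/w25a.png",cv2.resize(im,None,fx=6,fy=6,interpolation=cv2.INTER_CUBIC))
E
```

```text
(no output)
```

View pics/w25a.png

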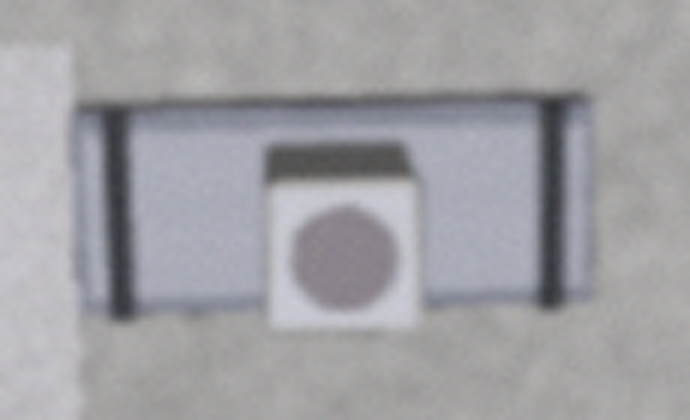

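```bash
python3 - <<'E'
from h import *
p=dict(np.load("w25.npz"))
g=lambda L:[(225+u/6,165+v/6) for u,v in L]
c,a=quad(p,g([(76,112),(590,102),(592,300),(82,306)]),.010,"b")
print(px2w(p,225+345/6,165+256/6,.04)*1000)
plan(581,-149.5,-5,1.65)
E
```

```text
b centre [ 581.7 -148.1   10. ] len 78.6 wid 30.9 ang 0.0765 grasp yaw -1.4943 1.6473
[ 581.70078726 -148.40987434   40.        ]
delta tool mm [  3.2   0.6 125.4] turn -0.0147
```

Emit:
servo_tool(
  targets="2 1 30 -0.015;2 0 40 0;0 0 35 0;0 0 12 0;0 0 3 0",
)

```text
time: 41.12
tool_pos: [0.5812, -0.1542, 0.0018]
tool_rot: [3.103, 0.011, 1.649]
contact_force: [0.3, 0.0, -0.5]
opening: 0.046
```

```bash
python3 - <<'E'
from h import *
s=st();tilt(s)
plan(581.6,-148.2,-5,1.655)
E
```

```text
t 41.12 pos [ 581.2 -154.2    1.8] rpy [3.103  0.0105 1.6487] F [ 0.3  0.  -0.5] T [ 0.   -0.08 -0.03] op 46.0 q [-0.39  0.68  1.58  0.01  0.85 -0.48]
tilt radial 0.0398 tang 0.0028
delta tool mm [6.1 0.6 6.7] turn -0.0063
```

Emit:
servo_tool(
  targets="3 0 4 0;3 0 4 0;0 0 1 0;0 0 1 0;0 0 0 0;0 0 0 0",
  hand=0,
  squeeze=30,
)

```text
time: 41.88
tool_pos: [0.5837, -0.149, -0.0038]
tool_rot: [3.096, 0.014, 1.65]
contact_force: [0.1, -0.1, -0.3]
opening: 0.0218
```

```bash
python3 - <<'E'
from h import *
s=st();tilt(s)
E
```

```text
t 41.88 pos [ 583.7 -149.    -3.8] rpy [3.0964 0.0142 1.6496] F [ 0.1 -0.1 -0.3] T [-0.   -0.1   0.05] op 21.8 q [-0.38  0.69  1.58  0.01  0.82 -0.47]
tilt radial 0.0474 tang 0.0011
```

Emit:
servo_tool(
  targets="0 0 -12 0;0 0 -28 0.05;0 0 -35 0.06;0 0 -35 0.06;0 0 -35 0.06;0 0 -30 0.06;0 0 -15 0;10 -4 -5 0;20 -9 0 0;28 -12 0 0;28 -12 0 0;28 -12 0 0;28 -12 0 0;28 -12 0 0;28 -12 0 0;28 -12 0 0;28 -12 0 0;16 -8 0 0;8 -4 0 0;0 0 0 0",
)

```text
time: 44.38
tool_pos: [0.4987, 0.1753, 0.185]
tool_rot: [3.118, 0.001, 1.359]
contact_force: [0.8, -0.3, -0.2]
opening: 0.0218
```

```bash
python3 - <<'E'
from h import *
p=cams.read_camera("wrist"); cv2.imwrite("pics/w26.png",p["color"][:,:,::-1]); np.savez("w26.npz",K=p["K"],R=p["R"],t=p["t"])
s=st();tilt(s)
plan(517.8,175,130,1.356)
E
```

```text
t 44.42 pos [498.9 174.9 185. ] rpy [3.1176e+00 1.3000e-03 1.3589e+00] F [ 0.7 -0.1 -0.9] T [-0.03 -0.05 -0.04] op 22.2 q [ 0.2   0.35  1.57 -0.01  1.2   0.42]
tilt radial 0.0198 tang -0.0136
delta tool mm [ 4.1 17.2 55.5] turn 0.0029
```

View pics/w26.png

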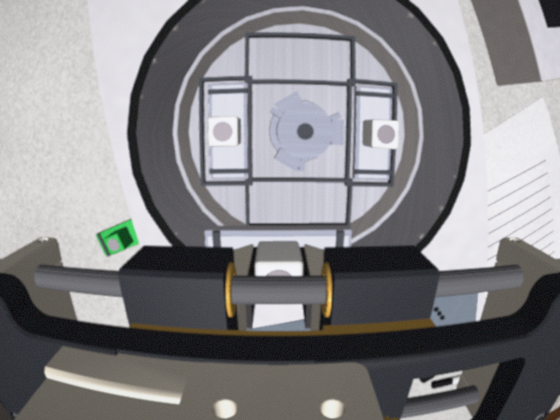

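Emit:
servo_tool(
  targets="3 8 0 0;3 8 15 0;0 1 25 0;0 0 15 0;0 0 5 0",
)

```text
time: 45.05
tool_pos: [0.5217, 0.1741, 0.1209]
tool_rot: [3.117, 0.002, 1.354]
contact_force: [0.1, 0.3, 0.4]
opening: 0.0219
```

```bash
python3 - <<'E'
from h import *
p=cams.read_camera("wrist"); crop(p,"w27.png",140,100,280,220,2.8)
s=st();tilt(s)
plan(518,177,84,1.356)
E
```

```text
t 45.1 pos [521.5 174.  120.6] rpy [3.1178e+00 2.1000e-03 1.3542e+00] F [-0.9 -0.4 -1.2] T [-0.05 -0.12 -0.01] op 21.6 q [ 0.19  0.46  1.6  -0.01  1.06  0.41]
tilt radial 0.0194 tang -0.0140
delta tool mm [ 2.2 -5.  36.5] turn -0.0018
```

View pics/w27.png

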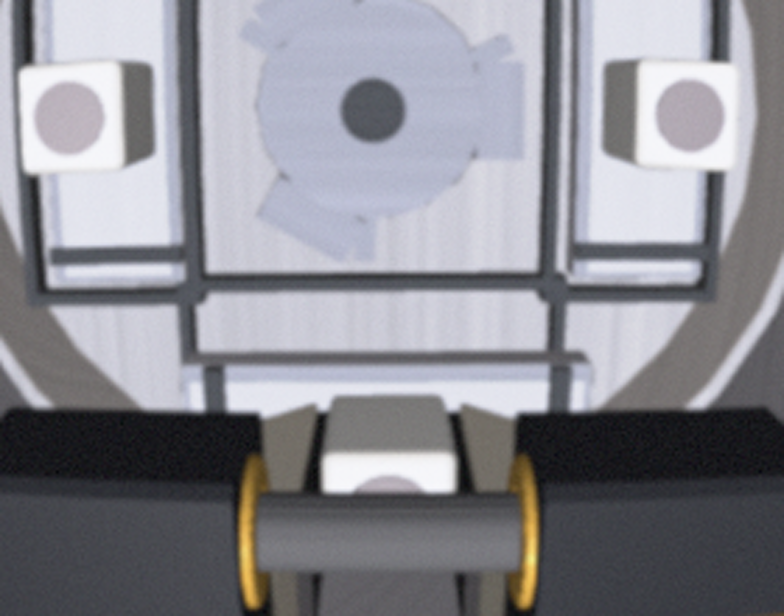

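Emit:
servo_tool(
  targets="1 -2 10 0;1 -2 12 0;0 0 8 0;0 0 2 0",
)

```text
time: 45.6
tool_pos: [0.5195, 0.1768, 0.0869]
tool_rot: [3.116, 0.001, 1.354]
contact_force: [-0.3, -0.3, 0.0]
opening: 0.022
```

```bash
python3 - <<'E'
from h import *
p=cams.read_camera("wrist"); crop(p,"w28.png",140,100,280,220,2.8)
s=st();tilt(s)
plan(518,177,84,1.356)
E
```

```text
t 45.65 pos [519.5 176.7  86.9] rpy [3.1162e+00 1.5000e-03 1.3538e+00] F [-0.9 -0.  -1.2] T [-0.04 -0.07 -0.02] op 21.9 q [ 0.2   0.5   1.64 -0.01  0.98  0.42]
tilt radial 0.0209 tang -0.0144
delta tool mm [-0.1 -1.6  2.9] turn -0.0022
```

View pics/w28.png

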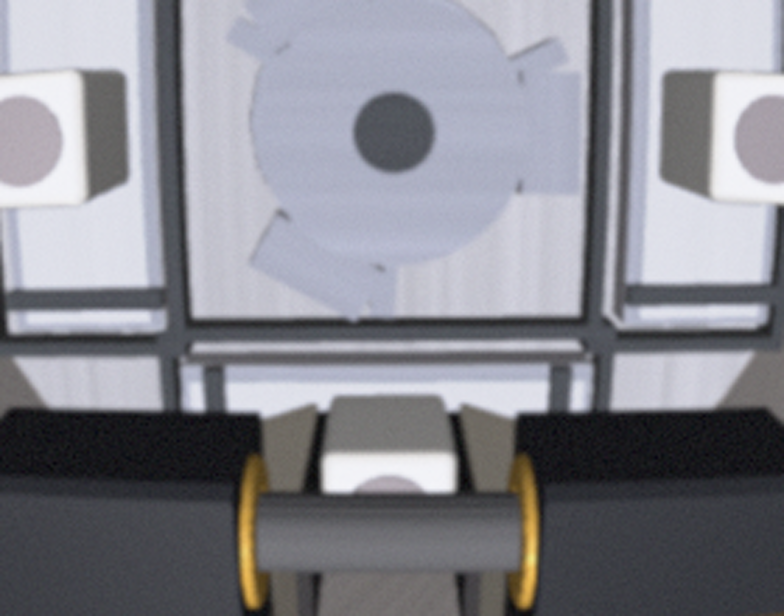

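Emit:
servo_tool(
  targets="0 0 3 0;0 0 3 0",
)

```text
time: 45.9
tool_pos: [0.5201, 0.177, 0.0817]
tool_rot: [3.115, 0.001, 1.354]
contact_force: [-2.8, -0.8, 15.4]
opening: 0.022
```

Emit:
servo_tool(
  targets="0 0 1 0;0 0 0 0;0 0 0 0;0 0 -1 0;0 0 -8 0;0 0 -20 0;0 0 -20 0;0 0 -10 0",
  hand=0.42,
)

```text
time: 46.9
tool_pos: [0.5188, 0.1773, 0.1426]
tool_rot: [3.114, 0.0, 1.354]
contact_force: [-0.2, -0.2, -0.3]
opening: 0.0385
```

```bash
python3 - <<'E'
from h import *
p=cams.read_camera("wrist"); cv2.imwrite("pics/w29.png",p["color"][:,:,::-1])
s=st();tilt(s)
p=cams.read_camera("top"); cv2.imwrite("pics/t29.png",p["color"][:,:,::-1])
E
```

```text
t 46.95 pos [519.3 177.5 143.6] rpy [ 3.1128e+00 -3.0000e-04  1.3538e+00] F [1.1 0.1 1.2] T [-0.05 -0.11 -0.05] op 38.6 q [ 0.2   0.43  1.58 -0.01  1.11  0.42]
tilt radial 0.0248 tang -0.0147
```

View pics/w29.png

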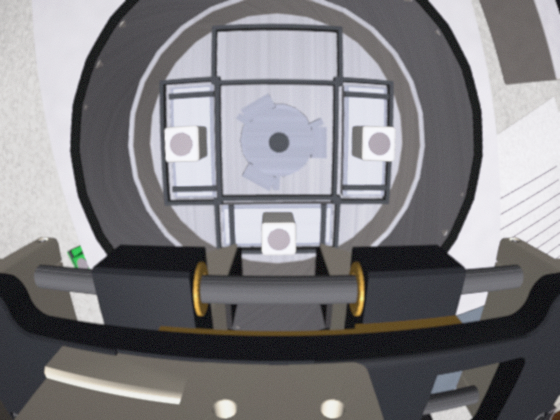

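View pics/t29.png

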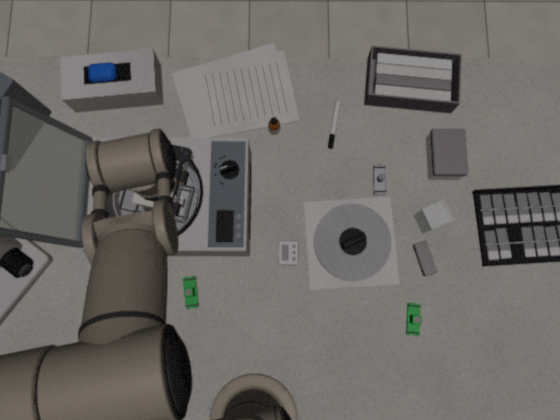

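Emit:
servo_tool(
  targets="0 0 -20 -0.08;0 0 -30 -0.08;-10 2 -10 -0.057;-22 4 0 0;-32 5 0 0;-32 5 0 0;-32 5 0 0;-32 5 0 0;-32 5 0 0;-32 5 0 0;-32 5 0 0;-32 5 0 0;-32 5 0 0;-32 5 0 0;-32 5 0 0;-32 5 0 0;-28 4 10 0;-16 2 20 0;-8 1 25 0;0 0 20 0",
  hand=0.45,
)

```text
time: 49.5
tool_pos: [0.5899, -0.3036, 0.1124]
tool_rot: [3.138, 0.0, 1.58]
contact_force: [1.2, 0.0, -0.1]
opening: 0.0411
```

```bash
python3 - <<'E'
from h import *
p=cams.read_camera("wrist"); cv2.imwrite("pics/w30.png",p["color"][:,:,::-1]); np.savez("w30.npz",K=p["K"],R=p["R"],t=p["t"])
s=st();tilt(s)
plan(598,-328,100,1.571)
E
```

```text
t 49.55 pos [ 588.5 -302.4  109.1] rpy [-3.1409e+00 -2.8000e-03  1.5797e+00] F [-0.8  1.7 -1.3] T [-0.04 -0.04  0.05] op 41.2 q [-0.59  0.67  1.24  0.    1.23 -0.6 ]
tilt radial -0.0019 tang 0.0022
delta tool mm [-25.7   9.3   9. ] turn 0.0087
```

View pics/w30.png

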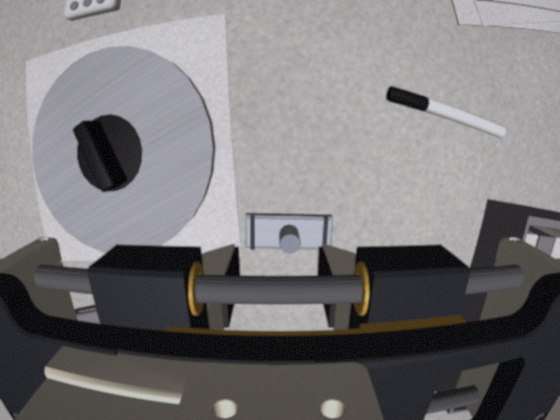

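```bash
python3 - <<'E'
from h import *
im=cv2.imread("pics/w30.png")[195:275,230:350]; cv2.imwrite("pics/w30a.png",cv2.resize(im,None,fx=6,fy=6,interpolation=cv2.INTER_CUBIC))
E
```

```text
(no output)
```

View pics/w30a.png

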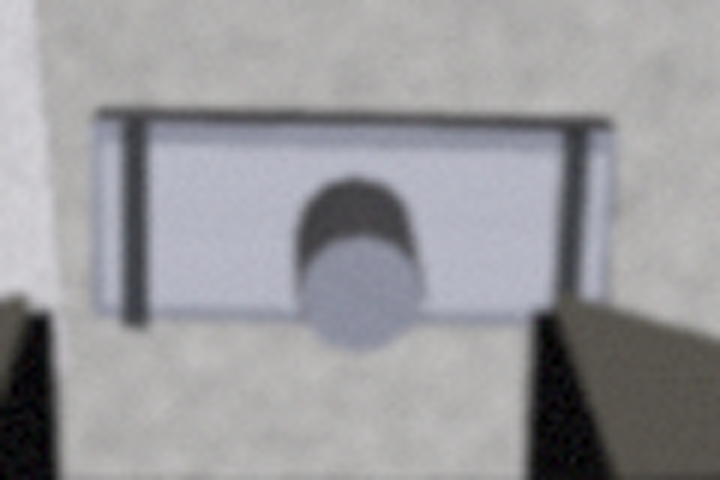

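```bash
python3 - <<'E'
from h import *
p=dict(np.load("w30.npz"))
g=lambda L:[(230+u/6,195+v/6) for u,v in L]
c,a=quad(p,g([(97,120),(610,130),(607,318),(102,310)]),.010,"bl")
print(px2w(p,230+360/6,195+292/6,.04)*1000)
plan(c[0],c[1],-4,a+np.pi/2)
E
```

```text
bl centre [ 599.1 -327.2   10. ] len 77.8 wid 30.4 ang -0.0116 grasp yaw -1.5824 1.5592
[ 598.66663265 -327.5181427    40.        ]
delta tool mm [-25.2  10.5 113. ] turn 0.0206
```

Emit:
servo_tool(
  targets="-12 5 15 0.01;-12 5 30 0.01;0 0 35 0;0 0 20 0;0 0 4 0",
)

```text
time: 50.18
tool_pos: [0.5972, -0.3228, -0.0022]
tool_rot: [-3.136, -0.007, 1.561]
contact_force: [0.1, -0.6, -0.3]
opening: 0.0412
```

```bash
python3 - <<'E'
from h import *
s=st();tilt(s)
plan(598.8,-327.4,-4,1.56)
E
```

```text
t 50.17 pos [ 597.2 -322.8   -2.2] rpy [-3.1356 -0.0073  1.5614] F [ 0.1 -0.6 -0.3] T [-0.01 -0.1   0.04] op 41.2 q [-0.61  0.83  1.27  0.    1.06 -0.6 ]
tilt radial -0.0087 tang 0.0037
delta tool mm [-4.6  1.7  1.8] turn 0.0014
```

Emit:
servo_tool(
  targets="-3 1 2 0;-2 0 1 0;0 0 1 0;0 0 0.5 0;0 0 0 0;0 0 0 0",
  hand=0,
  squeeze=45,
)

```text
time: 50.92
tool_pos: [0.5995, -0.3284, -0.0041]
tool_rot: [-3.139, -0.005, 1.562]
contact_force: [0.5, 0.0, -1.5]
opening: 0.0168
```

```bash
python3 - <<'E'
from h import *
s=st();tilt(s)
p=cams.read_camera("wrist"); cv2.imwrite("pics/w31.png",p["color"][:,:,::-1])
p=cams.read_camera("side"); crop(p,"s31.png",0,100,200,160,4); crop(p,"s31b.png",290,150,200,150,4)
E
```

```text
t 50.92 pos [ 599.5 -328.4   -4.1] rpy [-3.1388 -0.0052  1.562 ] F [ 0.5  0.  -1.5] T [ 0.01 -0.13  0.01] op 16.8 q [-0.61  0.83  1.26  0.    1.06 -0.61]
tilt radial -0.0049 tang 0.0033
```

View pics/s31.png

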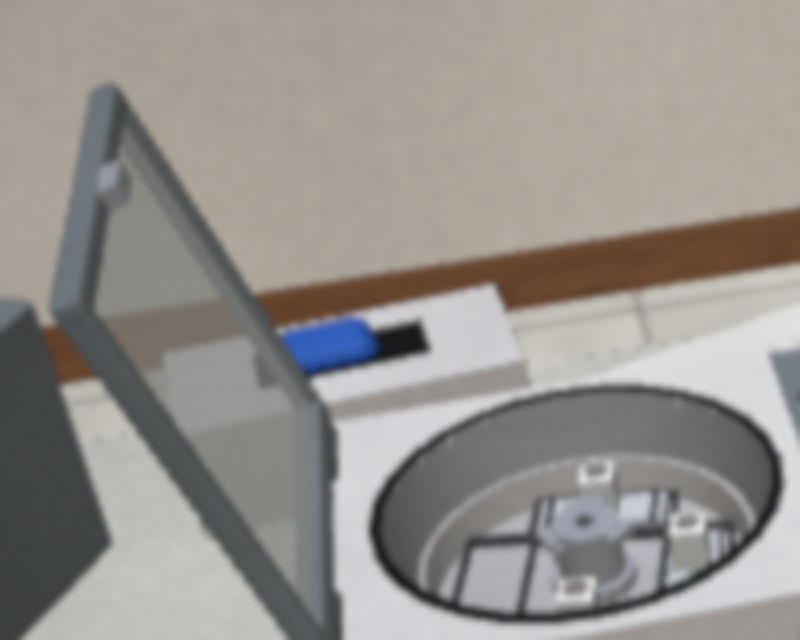

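View pics/s31b.png

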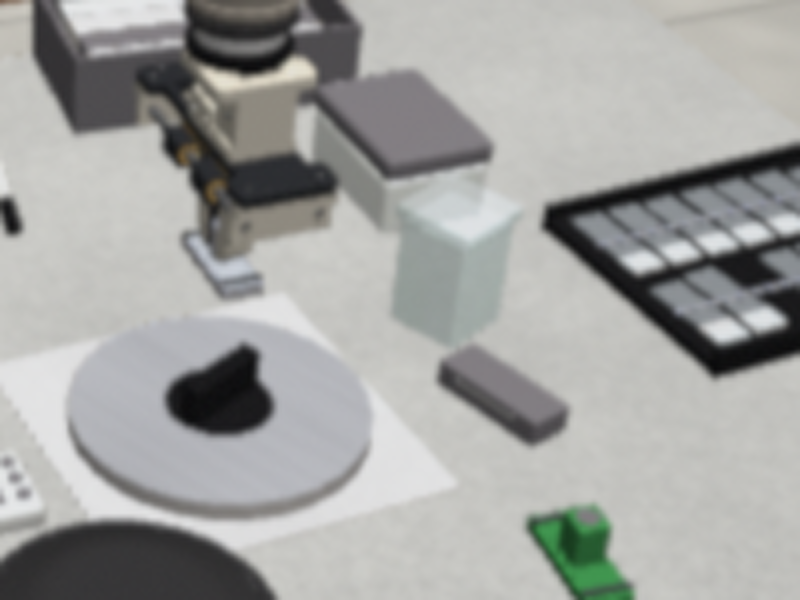

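```bash
python3 - <<'E'
import cv2
im=cv2.imread("pics/w31.png")[200:350,190:370]; cv2.imwrite("pics/w31a.png",cv2.resize(im,None,fx=4.2,fy=4,interpolation=cv2.INTER_CUBIC))
E
```

```text
(no output)
```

View pics/w31a.png

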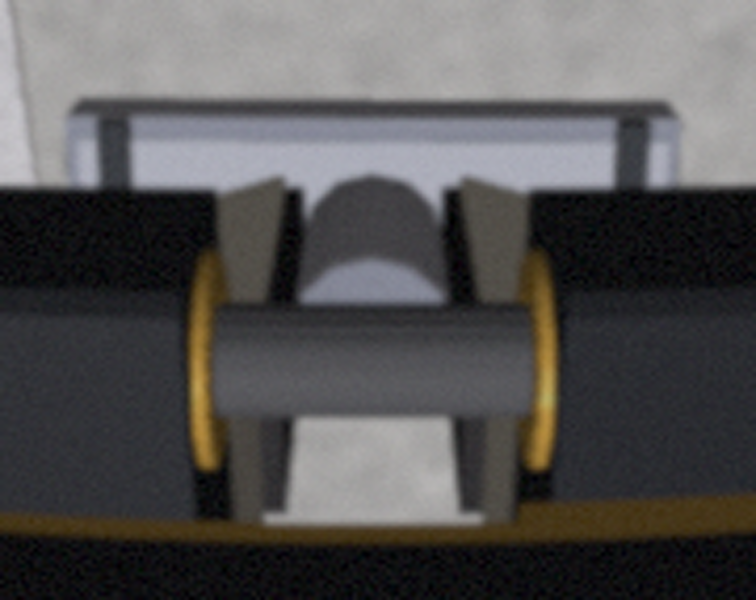

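Emit:
servo_tool(
  targets="0 0 -10 0;0 0 -25 0;0 0 -35 0.05;0 0 -35 0.06;0 0 -35 0.05;0 0 -35 0.046;0 0 -20 0;0 0 -8 0",
)

```text
time: 52.02
tool_pos: [0.5998, -0.3292, 0.2095]
tool_rot: [-3.139, -0.004, 1.349]
contact_force: [-0.7, -0.0, -1.1]
opening: 0.0173
```

```bash
python3 - <<'E'
from h import *
s=st();tilt(s)
p=cams.read_camera("wrist"); crop(p,"w32.png",190,200,180,150,4)
plan(550,220,210,1.356)
E
```

```text
t 52.02 pos [ 599.8 -329.2  209.5] rpy [-3.1395 -0.0039  1.3492] F [-0.7 -0.  -1.1] T [-0.04 -0.07 -0.05] op 17.3 q [-0.62  0.65  1.    0.    1.49 -0.39]
tilt radial -0.0031 tang 0.0031
delta tool mm [ 524.9 -169.6    2.2] turn -0.0069
```

View pics/w32.png

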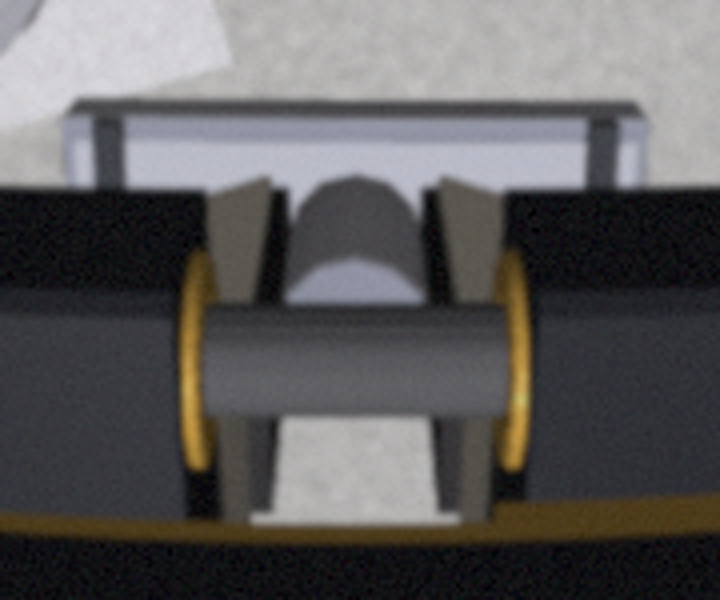

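Held firmly and level. Carry toward the rotor.

Emit:
servo_tool(
  targets="10 -3 0 0;20 -6 0 0;31 -10 0 0;31 -10 0 0;31 -10 0 0;31 -10 0 0;31 -10 0 0;31 -10 0 0;31 -10 0 0;31 -10 0 0;31 -10 0 0;31 -10 0 0;31 -10 0 0;31 -10 0 0;31 -10 0 0;24 -7 0 0;14 -4 0 0;6 -2 0 0",
)

```text
time: 54.32
tool_pos: [0.5381, 0.197, 0.1952]
tool_rot: [-3.101, -0.006, 1.354]
contact_force: [0.3, -0.7, -0.5]
opening: 0.0172
```

```bash
python3 - <<'E'
from h import *
s=st();tilt(s)
p=cams.read_camera("wrist"); cv2.imwrite("pics/w33.png",p["color"][:,:,::-1])
plan(544.5,298,200,1.356)
E
```

```text
t 54.33 pos [538.1 197.  195.2] rpy [-3.101  -0.0056  1.3537] F [ 0.3 -0.7 -0.5] T [-0.07 -0.12 -0.03] op 17.2 q [0.2  0.46 1.37 0.02 1.34 0.42]
tilt radial -0.0312 tang 0.0266
delta tool mm [ 99.6 -15.5  -3.5] turn -0.0023
```

View pics/w33.png

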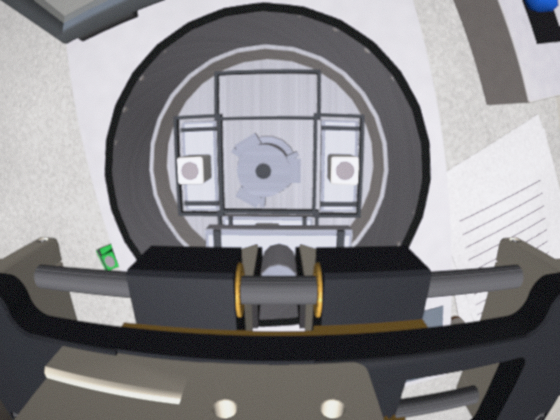

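Emit:
servo_tool(
  targets="12 -2 0 0;25 -4 0 0;28 -4 0 0;20 -2 0 0;8 -1 0 0;2 0 5 0",
)

```text
time: 55.12
tool_pos: [0.5475, 0.2941, 0.1911]
tool_rot: [-3.101, -0.005, 1.349]
contact_force: [0.2, -0.1, -0.7]
opening: 0.0171
```

```bash
python3 - <<'E'
from h import *
s=st();tilt(s)
p=cams.read_camera("wrist"); cv2.imwrite("pics/w34.png",p["color"][:,:,::-1])
plan(544.5,298,130,1.356)
E
```

```text
t 55.12 pos [547.5 294.1 191.1] rpy [-3.1015 -0.0053  1.3486] F [ 0.2 -0.1 -0.7] T [-0.   -0.13  0.03] op 17.1 q [0.36 0.55 1.23 0.03 1.39 0.57]
tilt radial -0.0268 tang 0.0303
delta tool mm [ 3.2 -0.8 60.1] turn -0.0076
```

View pics/w34.png

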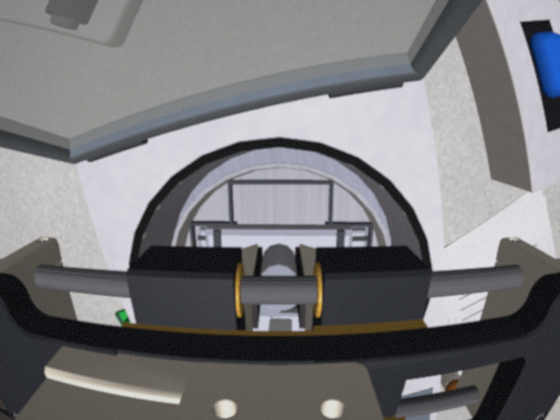

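Emit:
servo_tool(
  targets="2 -1 12 -0.007;1 0 22 0;0 0 20 0;0 0 8 0",
)

```text
time: 55.68
tool_pos: [0.5438, 0.2955, 0.1244]
tool_rot: [-3.099, -0.003, 1.354]
contact_force: [0.4, -0.4, -0.9]
opening: 0.0172
```

```bash
python3 - <<'E'
from h import *
s=st();tilt(s)
p=cams.read_camera("wrist"); crop(p,"w35.png",140,100,280,220,2.8)
plan(544.5,298,85,1.356)
E
```

```text
t 55.67 pos [543.8 295.5 124.4] rpy [-3.099  -0.0034  1.3537] F [ 0.4 -0.4 -0.9] T [-0.07 -0.12 -0.03] op 17.2 q [0.36 0.6  1.33 0.03 1.24 0.57]
tilt radial -0.0299 tang 0.0305
delta tool mm [ 2.7  2.1 38.8] turn -0.0023
```

View pics/w35.png

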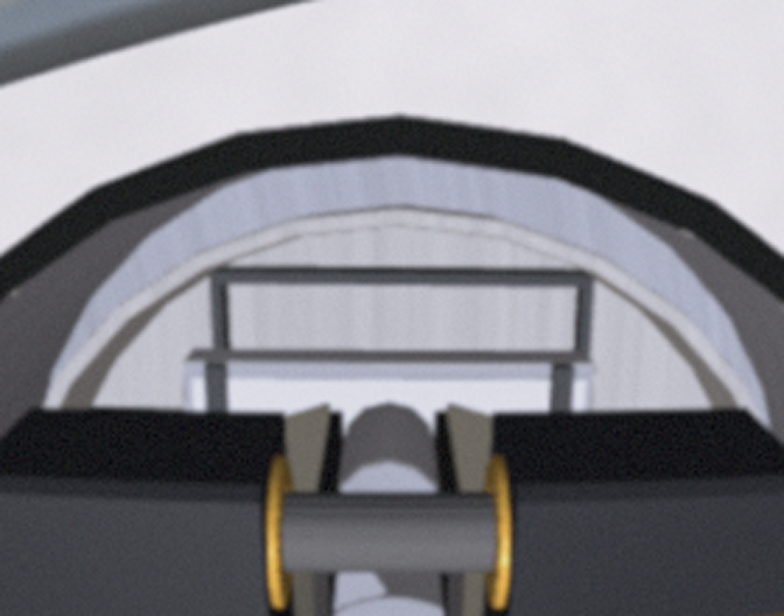

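Emit:
servo_tool(
  targets="1 2 10 0;1 1 12 0;0 0 10 0;0 0 3 0",
)

```text
time: 56.22
tool_pos: [0.5464, 0.2972, 0.0874]
tool_rot: [-3.1, -0.004, 1.353]
contact_force: [0.4, 0.3, -1.2]
opening: 0.0173
```

```bash
python3 - <<'E'
from h import *
s=st();tilt(s)
p=cams.read_camera("wrist"); crop(p,"w36.png",140,100,280,220,2.8)
plan(544.5,298,85,1.356)
E
```

```text
t 56.23 pos [546.4 297.2  87.4] rpy [-3.1    -0.0041  1.3533] F [ 0.4  0.3 -1.2] T [ 0.03 -0.13  0.05] op 17.3 q [0.36 0.64 1.37 0.03 1.17 0.57]
tilt radial -0.0287 tang 0.0304
delta tool mm [ 0.4 -1.9  2.5] turn -0.0027
```

View pics/w36.png

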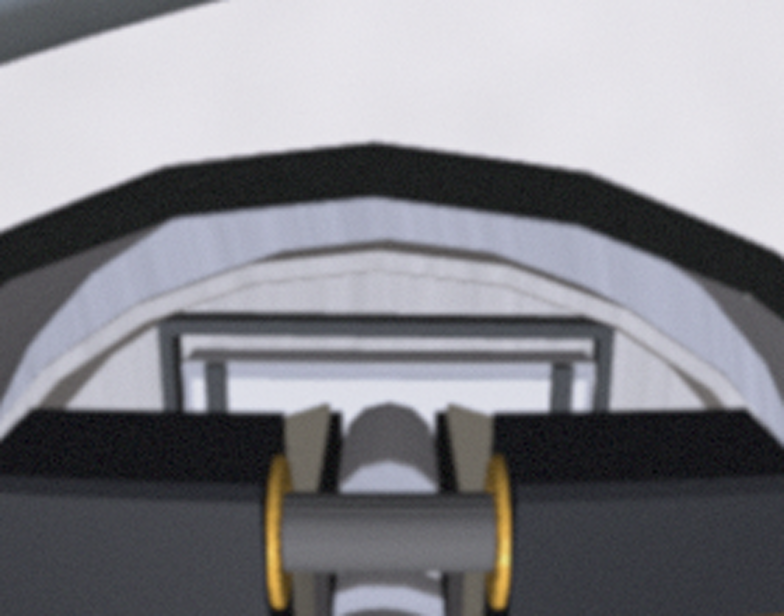

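Emit:
servo_tool(
  targets="0 -1 3 0;0 0 3 0",
)

```text
time: 56.52
tool_pos: [0.5451, 0.2978, 0.0824]
tool_rot: [-3.1, -0.005, 1.353]
contact_force: [-7.0, -1.7, 14.5]
opening: 0.0173
```

Emit:
servo_tool(
  targets="0 0 1 0;0 0 0 0;0 0 0 0;0 0 -1 0;0 0 -8 0;0 0 -20 0;0 0 -20 0;0 0 -10 0",
  hand=0.42,
)

```text
time: 57.52
tool_pos: [0.5478, 0.2971, 0.1436]
tool_rot: [-3.102, -0.005, 1.353]
contact_force: [-1.1, 0.2, 0.1]
opening: 0.0381
```

```bash
python3 - <<'E'
from h import *
s=st();tilt(s)
p=cams.read_camera("wrist"); cv2.imwrite("pics/w37.png",p["color"][:,:,::-1])
E
```

```text
t 57.52 pos [547.8 297.1 143.6] rpy [-3.1015 -0.0055  1.3534] F [-1.1  0.2  0.1] T [-0.04 -0.09 -0.01] op 38.1 q [0.36 0.59 1.3  0.03 1.29 0.57]
tilt radial -0.0267 tang 0.0304
```

View pics/w37.png

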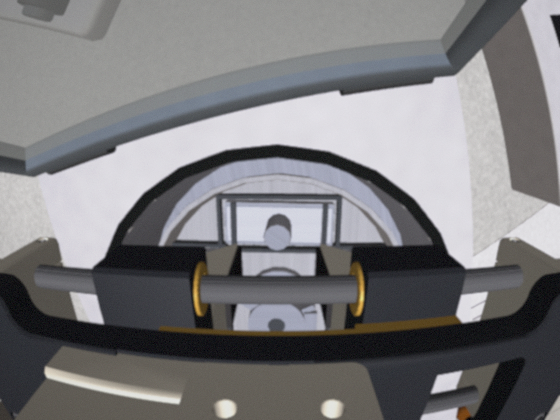

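Emit:
servo_tool(
  targets="0 0 -20 -0.137;0 0 -25 -0.137;0 0 -20 -0.137;0 0 -8 -0.137;0 0 0 -0.137;-8 -6 0 0;-17 -14 0 0;-26 -21 0 0;-26 -21 0 0;-26 -21 0 0;-26 -21 0 0",
  hand=0.5,
)

```text
time: 58.95
tool_pos: [0.5147, 0.1273, 0.2141]
tool_rot: [-3.108, -0.03, 2.044]
contact_force: [0.1, 0.1, 0.5]
opening: 0.0458
```

```bash
python3 - <<'E'
from h import *
s=st();tilt(s)
p=cams.read_camera("wrist"); cv2.imwrite("pics/w38.png",p["color"][:,:,::-1])
plan(434,-251,150,2.04)
E
```

```text
t 58.95 pos [514.7 127.3 214.1] rpy [-3.1076 -0.0302  2.0443] F [0.1 0.1 0.5] T [ 0.03 -0.18  0.03] op 45.8 q [ 0.09  0.37  1.46  0.02  1.35 -0.39]
tilt radial -0.0400 tang 0.0216
delta tool mm [-299.2 -239.4   64.3] turn 0.0025
```

View pics/w38.png

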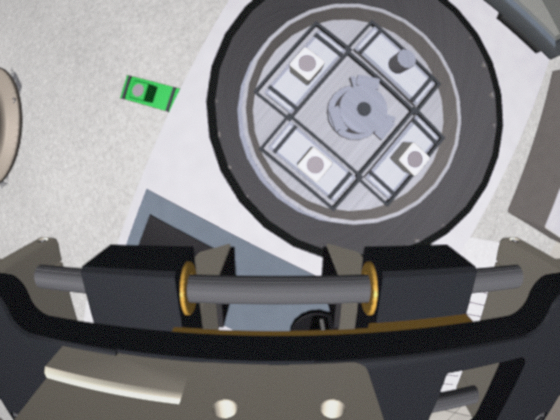

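Emit:
servo_tool(
  targets="-26 -21 0 0;-26 -21 0 0;-26 -21 0 0;-26 -21 0 0;-26 -21 0 0;-26 -21 0 0;-26 -21 0 0;-26 -21 0 0;-26 -21 0 0;-20 -16 15 0;-12 -9 20 0;-5 -4 15 0;0 0 5 0",
)

```text
time: 60.62
tool_pos: [0.4249, -0.23, 0.1552]
tool_rot: [-3.1, -0.029, 1.995]
contact_force: [-0.0, 0.1, 0.5]
opening: 0.046
```

```bash
python3 - <<'E'
from h import *
s=st();tilt(s)
p=cams.read_camera("wrist"); cv2.imwrite("pics/w39.png",p["color"][:,:,::-1]); np.savez("w39.npz",K=p["K"],R=p["R"],t=p["t"])
plan(434,-251,150,2.04)
E
```

```text
t 60.62 pos [ 424.9 -230.   155.2] rpy [-3.0998 -0.029   1.9954] F [-0.   0.1  0.5] T [-0.01 -0.17 -0.03] op 46.0 q [-0.64  0.35  1.67 -0.02  1.17 -1.05]
tilt radial -0.0483 tang -0.0158
delta tool mm [-23.3  -0.4   4.3] turn -0.0439
```

View pics/w39.png

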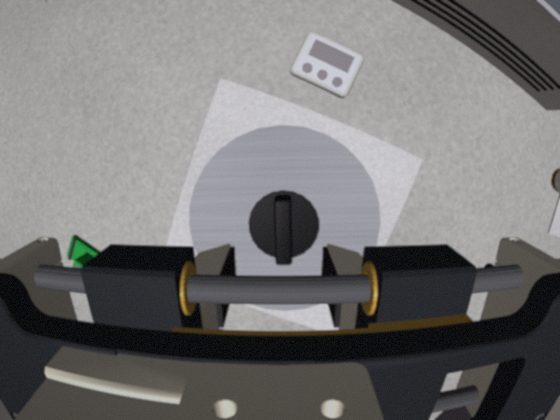

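```bash
python3 - <<'E'
from h import *
p=dict(np.load("w39.npz"))
A=px2w(p,283,197.5,.049)*1000;B=px2w(p,284.5,264,.049)*1000
print((A+B)/2,np.linalg.norm(A-B),np.arctan2(*(A-B)[1::-1]), px2w(p,284,224.5,.021)*1000)
im=cv2.imread("pics/w39.png")[180:280,230:340]; cv2.imwrite("pics/w39a.png",cv2.resize(im,None,fx=5,fy=5,interpolation=cv2.INTER_CUBIC))
E
```

```text
[ 432.75254864 -249.2006124    49.        ] 63.98948945952487 2.0233597762372515 [ 432.58359575 -250.05663732   21.        ]
```

View pics/w39a.png

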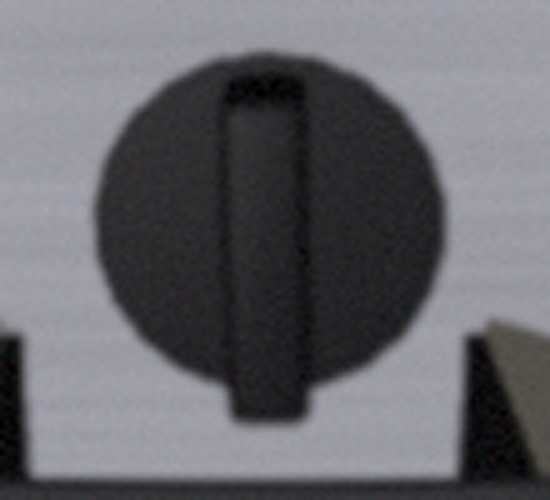

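Emit:
servo_tool(
  targets="-2 0 4 -0.02;-2 0 5 -0.02;-2 0 5 0;-2 0 5 0;-2 0 5 0;-2 0 5 0;-2 0 5 0;-2 0 5 0;-2 0 5 0;-2 0 5 0;0 0 5 0;0 0 5 0;0 0 5 0;0 0 5 0;0 0 5 0;0 0 5 0;0 0 5 0;0 0 5 0;0 0 5 0;0 0 3 0",
)

```text
time: 63.18
tool_pos: [0.4304, -0.2474, 0.052]
tool_rot: [-3.102, -0.029, 2.039]
contact_force: [-0.2, -0.4, 0.1]
opening: 0.0457
```

```bash
python3 - <<'E'
from h import *
s=st();tilt(s)
plan(432.7,-249.6,2,2.035)
E
```

```text
t 63.17 pos [ 430.4 -247.4   52. ] rpy [-3.1021 -0.0288  2.0388] F [-0.2 -0.4  0.1] T [-0.01 -0.17 -0.  ] op 45.7 q [-0.66  0.5   1.76 -0.03  0.93 -1.11]
tilt radial -0.0457 tang -0.0172
delta tool mm [-4.5  3.  49.8] turn 0.0038
```

Emit:
servo_tool(
  targets="-3 2 12 0;-2 1 15 0;0 0 15 0;0 0 6 0;0 0 2 0",
)

```text
time: 63.8
tool_pos: [0.4335, -0.2505, -0.0006]
tool_rot: [-3.102, -0.029, 2.039]
contact_force: [-8.6, 6.6, 40.0]
opening: 0.0458
```

```bash
python3 - <<'E'
from h import *
s=st();tilt(s)
plan(432.7,-249.6,2,2.035)
E
```

```text
t 63.8 pos [ 433.5 -250.5   -0.6] rpy [-3.1023 -0.0287  2.0389] F [-8.6  6.6 40. ] T [1.42 0.66 0.18] op 45.8 q [-0.66  0.59  1.79 -0.03  0.81 -1.11]
tilt radial -0.0455 tang -0.0172
delta tool mm [ 1.2 -0.4 -2.6] turn 0.0039
```

Emit:
servo_tool(
  targets="0 0 -4 0;0 0 0 0;0 0 0 0;0 0 0 0;0 0 0 0;0 0 0 0",
  hand=0,
  squeeze=45,
)

```text
time: 64.55
tool_pos: [0.4345, -0.2507, 0.0041]
tool_rot: [-3.104, -0.027, 2.037]
contact_force: [-0.7, 0.1, 2.7]
opening: 0.0159
```

```bash
python3 - <<'E'
from h import *
s=st();tilt(s)
p=cams.read_camera("wrist"); cv2.imwrite("pics/w40.png",p["color"][:,:,::-1])
E
```

```text
t 64.55 pos [ 434.5 -250.7    4.1] rpy [-3.104  -0.0274  2.0375] F [-0.7  0.1  2.7] T [ 0.15 -0.35 -0.11] op 15.9 q [-0.66  0.58  1.78 -0.03  0.82 -1.11]
tilt radial -0.0435 tang -0.0164
```

View pics/w40.png

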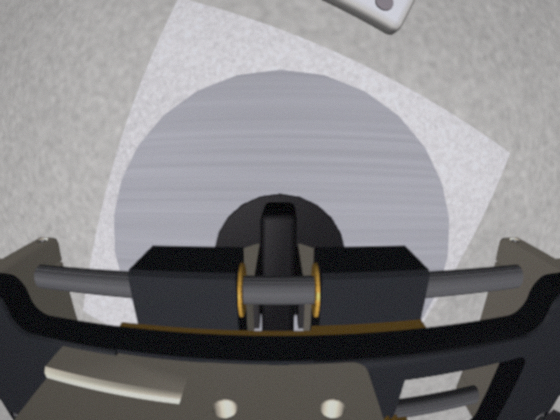

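Emit:
servo_tool(
  targets="0 0 -10 0;0 0 -25 0;0 0 -35 0;0 0 -40 0;0 0 -40 0;0 0 -30 0;0 0 -18 0;0 0 -6 0",
)

```text
time: 65.6
tool_pos: [0.4417, -0.2508, 0.2133]
tool_rot: [-3.099, -0.036, 2.039]
contact_force: [-0.9, 0.1, -2.9]
opening: 0.0156
```

Emit:
servo_tool(
  targets="8 6 -3 0;17 14 -2 0;25 20 0 0;25 20 0 0;25 20 0 0;25 20 0 0;25 20 0 0;25 20 0 0;25 20 0 0;25 20 0 0;25 20 0 0;25 20 0 0;25 20 0 0;25 20 0 0;19 15 0 0;10 7 0 0;4 3 0 0",
)

```text
time: 67.72
tool_pos: [0.5238, 0.2216, 0.2031]
tool_rot: [-3.068, -0.057, 2.04]
contact_force: [-1.0, -0.4, -2.2]
opening: 0.0157
```

```bash
python3 - <<'E'
from h import *
s=st();tilt(s)
p=cams.read_camera("wrist"); cv2.imwrite("pics/w41.png",p["color"][:,:,::-1])
plan(531.7,234.6,190,1.973)
E
```

```text
t 67.72 pos [523.8 221.6 203.1] rpy [-3.0683 -0.057   2.0399] F [-1.  -0.4 -2.2] T [-0.05 -0.21  0.04] op 15.7 q [ 0.24  0.48  1.33  0.04  1.42 -0.24]
tilt radial -0.0770 tang 0.0516
delta tool mm [ 7.1 13.7 12.6] turn 0.0667
```

View pics/w41.png

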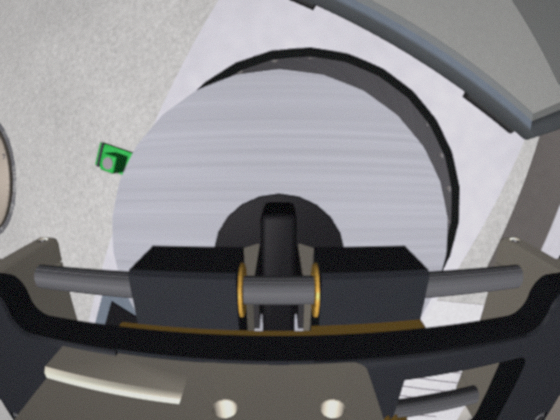

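Emit:
servo_tool(
  targets="2 4 0 0.03;3 5 0 0.037;2 4 8 0;0 0 8 0",
)

```text
time: 68.28
tool_pos: [0.532, 0.2321, 0.1861]
tool_rot: [-3.065, -0.051, 1.965]
contact_force: [-0.4, -0.2, -2.9]
opening: 0.0157
```

```bash
python3 - <<'E'
from h import *
s=st();tilt(s)
plan(531.7,234.6,150,1.973)
p=cams.read_camera("wrist"); cv2.imwrite("pics/w42.png",p["color"][:,:,::-1]); np.savez("w42.npz",K=p["K"],R=p["R"],t=p["t"])
E
```

```text
t 68.28 pos [532.  232.1 186.1] rpy [-3.0651 -0.0512  1.9654] F [-0.4 -0.2 -2.9] T [ 0.01 -0.23  0.07] op 15.7 q [ 0.26  0.51  1.32  0.04  1.4  -0.15]
tilt radial -0.0756 tang 0.0523
delta tool mm [ 0.6  3.4 36. ] turn -0.0076
```

View pics/w42.png

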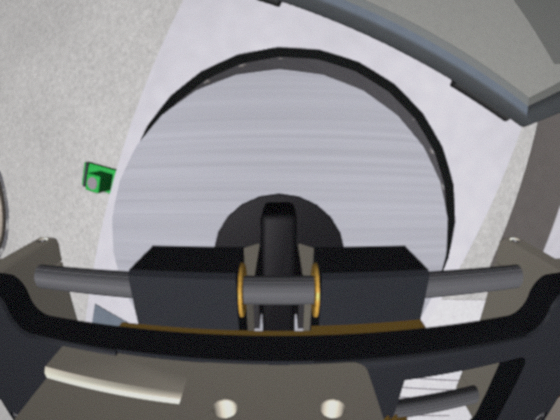

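Emit:
servo_tool(
  targets="0 2 10 -0.007;0.5 2 14 0;0 0 10 0",
)

```text
time: 68.7
tool_pos: [0.5316, 0.2341, 0.1484]
tool_rot: [-3.063, -0.052, 1.972]
contact_force: [-0.5, -0.8, -2.4]
opening: 0.0159
```

```bash
python3 - <<'E'
from h import *
s=st();tilt(s)
plan(531.7,234.6,135,1.973)
E
```

```text
t 68.7 pos [531.6 234.1 148.4] rpy [-3.0631 -0.0519  1.9724] F [-0.5 -0.8 -2.4] T [-0.03 -0.26  0.01] op 15.9 q [ 0.26  0.54  1.37  0.04  1.31 -0.16]
tilt radial -0.0777 tang 0.0528
delta tool mm [-0.3  1.4 13.4] turn -0.0006
```

Emit:
servo_tool(
  targets="0 1 7 0;0 1 6 0;0 0 4 0",
)

```text
time: 69.08
tool_pos: [0.5315, 0.2353, 0.1295]
tool_rot: [-3.062, -0.052, 1.973]
contact_force: [-0.3, -0.1, -2.2]
opening: 0.0152
```

```bash
python3 - <<'E'
from h import *
s=st();tilt(s)
plan(531.7,234.6,130,1.973)
E
```

```text
t 69.08 pos [531.5 235.3 129.5] rpy [-3.062  -0.0521  1.9725] F [-0.3 -0.1 -2.2] T [-0.03 -0.23 -0.01] op 15.2 q [ 0.26  0.56  1.4   0.04  1.27 -0.16]
tilt radial -0.0788 tang 0.0531
delta tool mm [-0.7 -0.1 -0.6] turn -0.0005
```

Emit:
servo_tool(
  targets="0 0 3 0;0 0 2 0",
)

```text
time: 69.32
tool_pos: [0.5311, 0.2354, 0.1244]
tool_rot: [-3.062, -0.052, 1.973]
contact_force: [-0.5, 0.9, -1.9]
opening: 0.0156
```

Emit:
servo_tool(
  targets="0 0 3 0;0 0 2 0",
)

```text
time: 69.58
tool_pos: [0.5312, 0.2355, 0.1228]
tool_rot: [-3.065, -0.051, 1.973]
contact_force: [-4.0, -1.6, 11.6]
opening: 0.0156
```

```bash
python3 - <<'E'
from h import *
s=st();tilt(s)
E
```

```text
t 69.58 pos [531.2 235.5 122.8] rpy [-3.0654 -0.0514  1.9729] F [-4.  -1.6 11.6] T [-0.38  0.64  0.06] op 15.6 q [ 0.26  0.56  1.41  0.04  1.25 -0.16]
tilt radial -0.0753 tang 0.0523
```

Emit:
servo_tool(
  targets="0 0 5 0;0 0 5 0;0 0 5 0;0 0 5 0",
)

```text
time: 70.08
tool_pos: [0.5313, 0.2355, 0.1223]
tool_rot: [-3.081, -0.048, 1.975]
contact_force: [-9.6, -4.8, 25.7]
opening: 0.0161
```

```bash
python3 - <<'E'
from h import *
s=st();tilt(s)
E
```

```text
t 70.08 pos [531.3 235.5 122.3] rpy [-3.0808 -0.0475  1.9749] F [-9.6 -4.8 25.7] T [-0.72  1.51  0.03] op 16.1 q [ 0.26  0.56  1.42  0.04  1.23 -0.16]
tilt radial -0.0601 tang 0.0482
```

Emit:
servo_tool(
  targets="2 -5 4 0;2 -5 4 0;2 -5 4 0",
)

```text
time: 70.45
tool_pos: [0.5282, 0.2367, 0.1218]
tool_rot: [-3.118, -0.039, 1.975]
contact_force: [8.2, -0.5, 8.0]
opening: 0.0158
```

```bash
python3 - <<'E'
from h import *
s=st();tilt(s)
E
```

```text
t 70.45 pos [528.2 236.7 121.8] rpy [-3.1184 -0.0391  1.9748] F [ 8.2 -0.5  8. ] T [-0.2  -1.95 -0.1 ] op 15.8 q [ 0.27  0.53  1.47  0.04  1.17 -0.15]
tilt radial -0.0225 tang 0.0395
```

Emit:
servo_tool(
  targets="4 -3 3 0;5 -2 3 0",
)

```text
time: 70.7
tool_pos: [0.5274, 0.2385, 0.1217]
tool_rot: [-3.133, -0.026, 1.975]
contact_force: [6.0, -22.9, 10.7]
opening: 0.016
```

```bash
python3 - <<'E'
from h import *
s=st();tilt(s)
E
```

```text
t 70.7 pos [527.4 238.5 121.7] rpy [-3.1334 -0.0259  1.9748] F [  6.  -22.9  10.7] T [-3.96 -1.25 -0.06] op 16.0 q [ 0.28  0.52  1.49  0.03  1.15 -0.14]
tilt radial -0.0077 tang 0.0261
```

Emit:
servo_tool(
  targets="-4 2 0 0;0 0 0 -0.1;0 0 0 -0.12",
)

```text
time: 71.08
tool_pos: [0.5319, 0.2348, 0.1228]
tool_rot: [3.141, -0.026, 2.2]
contact_force: [0.1, 0.5, -2.6]
opening: 0.0152
```

```bash
python3 - <<'E'
from h import *
s=st();tilt(s)
E
```

```text
t 71.08 pos [531.9 234.8 122.8] rpy [ 3.1413 -0.0259  2.1997] F [ 0.1  0.5 -2.6] T [ 0.03 -0.17  0.03] op 15.2 q [ 0.27  0.52  1.48  0.03  1.15 -0.37]
tilt radial -0.0052 tang 0.0254
```

Emit:
servo_tool(
  targets="0 0 2 -0.13;0 0 1 -0.13;0 0 1 -0.13",
)

```text
time: 71.45
tool_pos: [0.5321, 0.2371, 0.1219]
tool_rot: [3.126, -0.024, 2.603]
contact_force: [-2.8, 1.9, 5.0]
opening: 0.0158
```

```bash
python3 - <<'E'
from h import *
s=st();tilt(s)
E
```

```text
t 71.45 pos [532.1 237.1 121.9] rpy [ 3.1261 -0.0244  2.6027] F [-2.8  1.9  5. ] T [0.23 0.57 0.01] op 15.8 q [ 0.27  0.52  1.48  0.03  1.14 -0.77]
tilt radial -0.0013 tang 0.0289
```

Emit:
servo_tool(
  targets="0 0 0.5 -0.13;0 0 0.5 -0.13",
)

```text
time: 71.7
tool_pos: [0.5316, 0.2382, 0.1221]
tool_rot: [3.118, -0.02, 2.872]
contact_force: [-1.6, 0.3, 1.7]
opening: 0.0158
```

Emit:
servo_tool(
  targets="0 0 0 -0.08;0 0 0 -0.05",
)

```text
time: 71.95
tool_pos: [0.5317, 0.2375, 0.1221]
tool_rot: [3.117, -0.017, 3.007]
contact_force: [1.9, -1.3, -2.5]
opening: 0.0158
```

```bash
python3 - <<'E'
from h import *
s=st();tilt(s)
E
```

```text
t 71.95 pos [531.7 237.5 122.1] rpy [ 3.1168 -0.0166  3.0066] F [ 1.9 -1.3 -2.5] T [-0.35 -0.47 -0.78] op 15.8 q [ 0.27  0.52  1.48  0.03  1.14 -1.18]
tilt radial -0.0011 tang 0.0298
```

Emit:
servo_tool(
  targets="0 0 0 -0.06;0 0 0 -0.04",
)

```text
time: 72.2
tool_pos: [0.5322, 0.2374, 0.1222]
tool_rot: [3.114, -0.014, 3.105]
contact_force: [-1.4, 1.2, -0.9]
opening: 0.0164
```

```bash
python3 - <<'E'
from h import *
s=st();tilt(s)
p=cams.read_camera("wrist"); cv2.imwrite("pics/w43.png",p["color"][:,:,::-1])
E
```

```text
t 72.2 pos [532.2 237.4 122.2] rpy [ 3.1139 -0.014   3.1049] F [-1.4  1.2 -0.9] T [ 0.    0.01 -1.21] op 16.4 q [ 0.27  0.52  1.48  0.03  1.14 -1.28]
tilt radial -0.0004 tang 0.0310
```

View pics/w43.png

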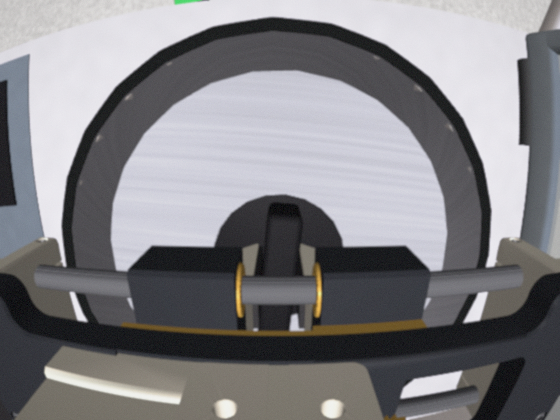

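Emit:
servo_tool(
  targets="0 0 0 0;0 0 0 0;0 0 0 0;0 0 -5 0;0 0 -20 0;0 0 -35 0;0 0 -40 0;0 0 -20 0;0 0 -5 0",
  hand=0.5,
)

```text
time: 73.38
tool_pos: [0.5341, 0.2343, 0.2529]
tool_rot: [3.113, -0.012, 3.107]
contact_force: [0.8, -1.3, -0.6]
opening: 0.0458
```

```bash
python3 - <<'E'
from h import *
s=st();tilt(s)
p=cams.read_camera("wrist"); cv2.imwrite("pics/w44.png",p["color"][:,:,::-1]); np.savez("w44.npz",K=p["K"],R=p["R"],t=p["t"])
E
```

```text
t 73.38 pos [534.1 234.3 252.9] rpy [ 3.1134 -0.0116  3.1071] F [ 0.8 -1.3 -0.6] T [ 0.05 -0.28  0.  ] op 45.8 q [ 0.26  0.42  1.28  0.03  1.45 -1.28]
tilt radial 0.0017 tang 0.0304
```

View pics/w44.png

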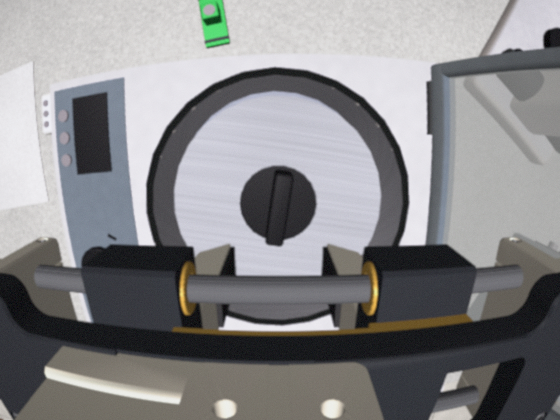

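```bash
python3 - <<'E'
from h import *
p=dict(np.load("w44.npz"))
im=cv2.imread("pics/w44.png")[155:255,230:330]; cv2.imwrite("pics/w44a.png",cv2.resize(im,None,fx=6,fy=6,interpolation=cv2.INTER_CUBIC))
A=px2w(p,284,171.5,.167)*1000;B=px2w(p,274.5,243,.167)*1000
a=np.arctan2(*(A-B)[1::-1]);print((A+B)/2,np.linalg.norm(A-B),a,a-np.pi)
E
```

```text
[528.65255258 237.23294718 167.        ] 62.36051003602061 2.9791922670870306 -0.16240038650276256
```

View pics/w44a.png

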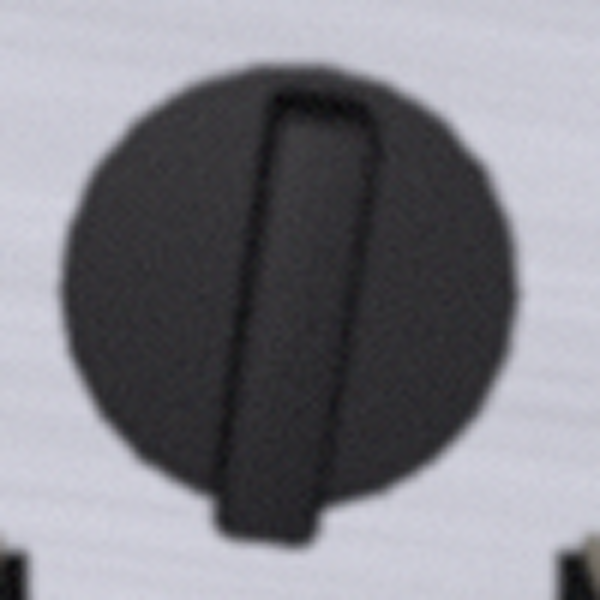

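Emit:
servo_tool(
  targets="0 0 0 0.1;0 0 0 0.15;0 0 0 0.15;0 0 0 0.15;0 0 0 0.15;0 0 0 0.15;0 0 0 0.15;0 0 0 0.13;-8 -1 0 0.04;-18 -2 0 0;-28 -2 0 0;-28 -3 0 0;-28 -3 0 0;-28 -2 0 0;-20 -1 0 0;-10 -1 0 0;-3 0 0 0",
)

```text
time: 75.55
tool_pos: [0.5724, 0.0532, 0.2335]
tool_rot: [-3.118, -0.031, 1.91]
contact_force: [-0.1, -0.4, -0.0]
opening: 0.0458
```

```bash
python3 - <<'E'
from h import *
s=st();tilt(s)
p=cams.read_camera("wrist"); cv2.imwrite("pics/w45.png",p["color"][:,:,::-1]); np.savez("w45.npz",K=p["K"],R=p["R"],t=p["t"])
plan(584.5,54,250,1.93)
E
```

```text
t 75.55 pos [572.4  53.2 233.5] rpy [-3.1179 -0.0309  1.9099] F [-0.1 -0.4 -0. ] T [-0.   -0.13  0.06] op 45.8 q [-0.05  0.44  1.3   0.02  1.43 -0.39]
tilt radial -0.0305 tang 0.0242
delta tool mm [ -2.8  11.2 -16.8] turn -0.02
```

View pics/w45.png

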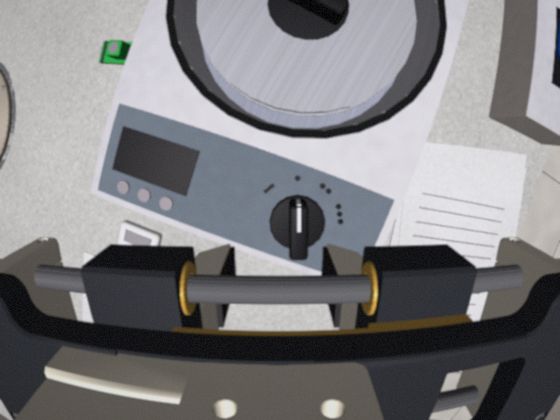

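```bash
python3 - <<'E'
from h import *
p=dict(np.load("w45.npz"))
im=cv2.imread("pics/w45.png")[165:270,245:360]; cv2.imwrite("pics/w45a.png",cv2.resize(im,None,fx=6,fy=5.5,interpolation=cv2.INTER_CUBIC))
A=px2w(p,297.5,198,.190)*1000;B=px2w(p,299.5,257,.190)*1000
a=np.arctan2(*(A-B)[1::-1]);print(A,B,(A+B)/2,np.linalg.norm(A-B),a, px2w(p,297.5,222,.16)*1000)
E
```

```text
[575.29187079  78.09420663 190.        ] [592.02560728  37.2788825  190.        ] [583.65873904  57.68654456 190.        ] 44.11245425542276 1.9598820971536326 [584.98473064  54.74137152 160.        ]
```

View pics/w45a.png

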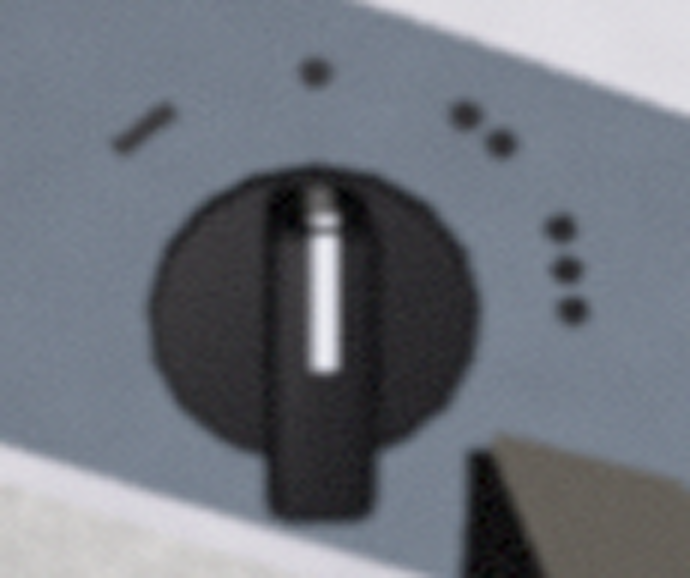

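```bash
python3 - <<'E'
from h import *
plan(584.5,55,200,1.94);plan(584.5,55,146,1.94)
E
```

```text
delta tool mm [-3.3 12.7 33.2] turn -0.03
delta tool mm [-5.  14.  87.1] turn -0.03
```

Emit:
servo_tool(
  targets="-2 5 0 -0.03;-2 5 10 0;-1 3 20 0;0 1 25 0;0 0 18 0;0 0 8 0",
)

```text
time: 76.35
tool_pos: [0.5859, 0.059, 0.1476]
tool_rot: [-3.119, -0.032, 1.949]
contact_force: [0.1, 0.3, -0.7]
opening: 0.0457
```

```bash
python3 - <<'E'
from h import *
s=st();tilt(s)
p=cams.read_camera("wrist"); cv2.imwrite("pics/w46.png",p["color"][:,:,::-1])
plan(584.5,55,145,1.94)
E
```

```text
t 76.35 pos [585.9  59.  147.6] rpy [-3.1195 -0.032   1.9485] F [ 0.1  0.3 -0.7] T [ 0.03 -0.16 -0.  ] op 45.7 q [-0.04  0.53  1.4   0.02  1.25 -0.43]
tilt radial -0.0301 tang 0.0247
delta tool mm [-3.4 -2.4  1.9] turn 0.0084
```

View pics/w46.png

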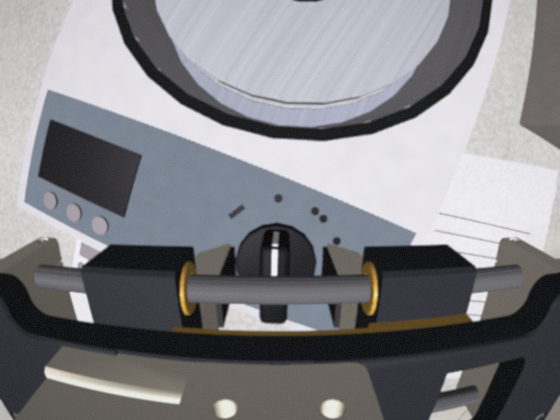

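Emit:
servo_tool(
  targets="-3 -2 1 0.008;0 0 1 0;0 0 0 0;0 0 0 0;0 0 0 0;0 0 0 0",
  hand=0,
  squeeze=25,
)

```text
time: 77.15
tool_pos: [0.5853, 0.0553, 0.1464]
tool_rot: [-3.12, -0.031, 1.94]
contact_force: [-0.6, -0.1, -1.3]
opening: 0.0137
```

```bash
python3 - <<'E'
from h import *
s=st();tilt(s)
E
```

```text
t 77.15 pos [585.3  55.3 146.4] rpy [-3.1204 -0.0314  1.9402] F [-0.6 -0.1 -1.3] T [ 0.03 -0.32 -0.01] op 13.7 q [-0.05  0.52  1.4   0.02  1.25 -0.42]
tilt radial -0.0289 tang 0.0244
```

Emit:
servo_tool(
  targets="0 0 0 0.1;0 0 0 0.13;0 0 0 0.13;0 0 0 0.13;0 0 0 0.13;0 0 0 0.08",
)

```text
time: 77.9
tool_pos: [0.586, 0.0553, 0.1464]
tool_rot: [-3.107, -0.01, 1.218]
contact_force: [-1.8, 0.4, -1.4]
opening: 0.0141
```

```bash
python3 - <<'E'
from h import *
s=st();tilt(s)
E
```

```text
t 77.9 pos [586.   55.3 146.4] rpy [-3.1068 -0.0102  1.2179] F [-1.8  0.4 -1.4] T [ 0.05 -0.47  0.04] op 14.1 q [-0.05  0.52  1.4   0.02  1.24  0.3 ]
tilt radial -0.0269 tang 0.0243
```

Turned 0.72 rad. Release, rise and check.

Emit:
servo_tool(
  targets="0 0 0 0;0 0 0 0;0 0 0 0;0 0 -5 0;0 0 -20 0;0 0 -35 0;0 0 -40 0;0 0 -30 0;-20 0 -5 0;-30 0 0 0;-30 0 0 0;-15 0 0 0",
  hand=0.5,
)

```text
time: 79.4
tool_pos: [0.5551, -0.0415, 0.2832]
tool_rot: [-3.105, -0.009, 1.226]
contact_force: [0.9, -0.1, 0.3]
opening: 0.0462
```

```bash
python3 - <<'E'
from h import *
s=st();tilt(s)
p=cams.read_camera("wrist"); cv2.imwrite("pics/w47.png",p["color"][:,:,::-1]); crop(p,"w47a.png",180,60,200,180,4); np.savez("w47.npz",K=p["K"],R=p["R"],t=p["t"])
p=cams.read_camera("top"); cv2.imwrite("pics/t47.png",p["color"][:,:,::-1])
p=cams.read_camera("side"); cv2.imwrite("pics/s47.png",p["color"][:,:,::-1])
E
```

```text
t 79.4 pos [555.1 -41.5 283.2] rpy [-3.1054 -0.0093  1.226 ] F [ 0.9 -0.1  0.3] T [-0.01 -0.07 -0.01] op 46.2 q [-0.22  0.38  1.26  0.01  1.54  0.12]
tilt radial -0.0324 tang 0.0186
```

View pics/w47.png

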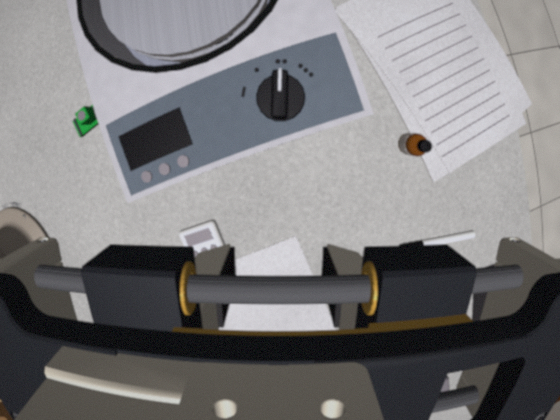

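View pics/t47.png

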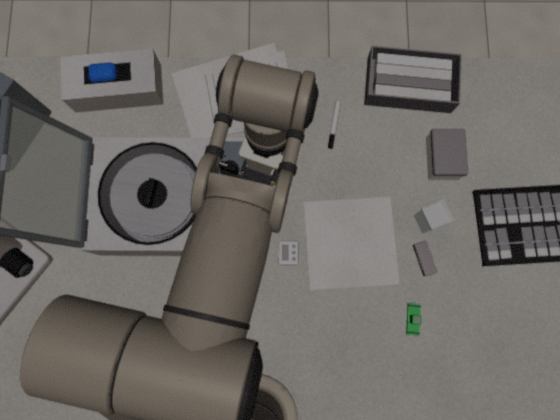

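View pics/s47.png

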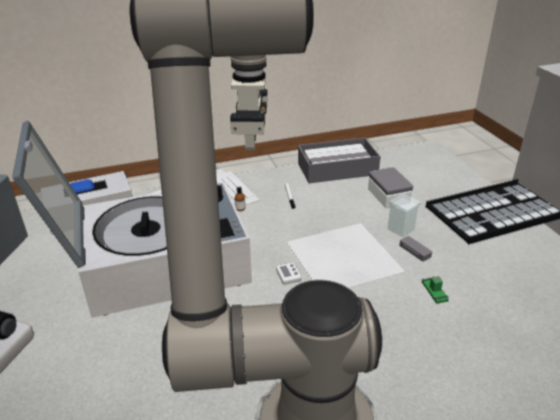

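View pics/w47a.png

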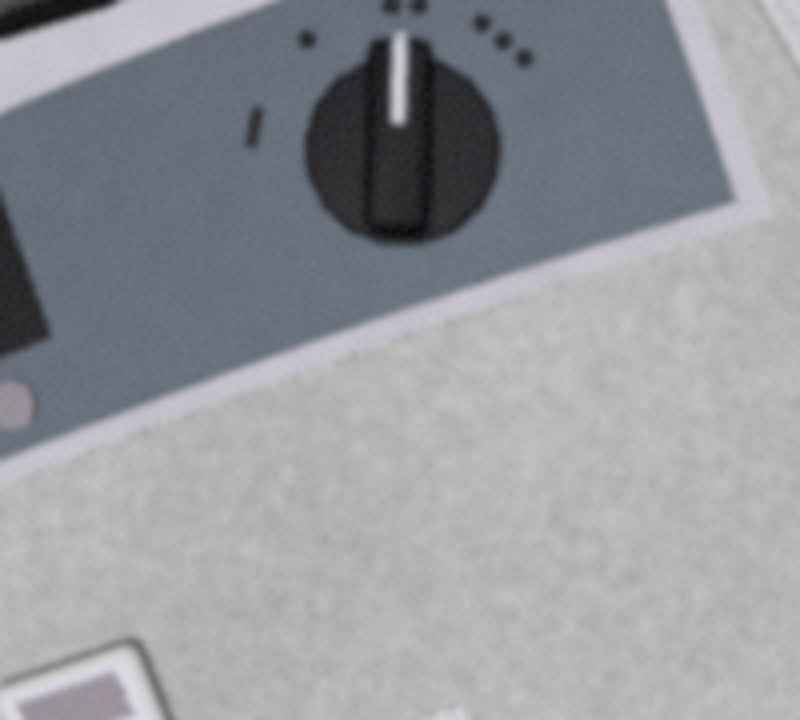

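```bash
python3 - <<'E'
import cv2,numpy as np
a=cv2.imread("pics/top0.png")[130:260,85:215];b=cv2.imread("pics/t47.png")[130:260,85:215]
cv2.imwrite("pics/cmp.png",cv2.resize(np.hstack([a,b]),None,fx=3,fy=3,interpolation=cv2.INTER_CUBIC))
E
```

```text
(no output)
```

View pics/cmp.png

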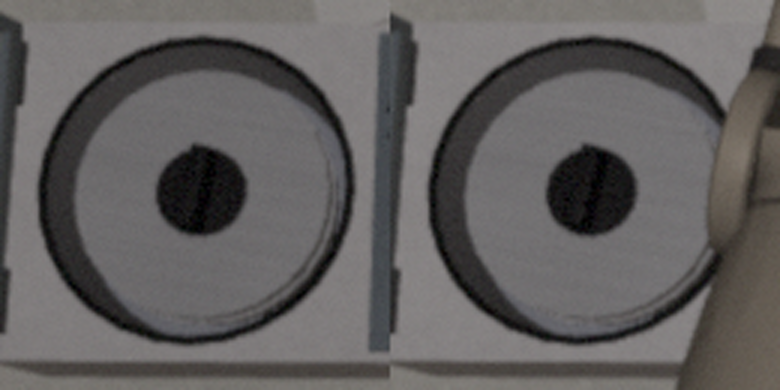

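The lid matches its starting pose, and the pointer is on two dots. The gripper touches nothing, so I'm handing in.

```bash
python3 - <<'E'
from cell import robot
print(robot.hand_in())
E
```

```text
the job is handed in; nothing more can be done
None
```

The spinner is ready for a run and the job was handed in at about 79 s of the 210 s allowed.

- **Lid off:** Turning counterclockwise hit a hard stop, so the thread loosens clockwise. I unscrewed the lid about 56°, lifted it and laid it on the pad.
- **Cassettes:** Three samples were there. They went flat and upright into three rotor pockets, and the blank went into the fourth, so every loaded pocket has a loaded pocket straight across. I saw all four seated in the wrist picture before closing.
- **Lid on:** I put the lid back and screwed it counterclockwise to its hard stop, where the grip began to slip at about 1.2 N m. The bar then measured -0.162 rad, against -0.156 rad at the start. The lid looks the same in the top picture as it did before.
- **Selector:** Turned from one dot to two dots. The last wrist picture shows the pointer at the two-dot mark.
- **Bench:** The hood is still up. In the last pictures the things I could see (bottle, jar, marker, mailer, timer and one green look-alike) look as they were at the start. The arm hid the second green look-alike in the top picture, so I did not recheck that one.

Two things did not go as expected:

- **Fingertip height:** The fingertips touched about 20 mm higher than the reported tool point, not 14 mm ahead of it. My first grip on the lid bar closed above it, and I corrected for this afterwards.
- **Tool tilt:** The tool slowly tilted, up to about 5°. I levelled it by pressing the fingertips against the hub, the bowl wall and the spinner's side, and once by pressing the seated lid. Forces I read stayed near or below 55 N.

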